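# Switch the tray drive off and hook out the sample tray

### The job

On the tray unit that carries the toggle, push the drive toggle to its centre off position, standing straight up, without throwing it across to the opposite side. Then take the tray hook, put its tip down into the finger hole of that unit's tray and draw the tray right out to its stop, without the gripper or arm touching the tray. Stand the hook back on its foot on the bench, and leave the other unit's tray and everything else standing around undisturbed.

Things in the scene. Friction and masses are not known exactly. Their poses are not given: they have to be found in the camera images.
- sampler: fixed white tray unit with the toggle on its top, 200 (x) x 150 (y) x 120 mm high; a second unit beside it looks the same but has no toggle. Origin: centre of its underside. Its +x axis points from its front (tray side, towards the robot) to its back, +y to its left, +z up. Front face at x = -100 mm. A 35 mm high grey step stands on its top from x = +25 mm back, otherwise the top is flat but for the toggle plate.
- toggle (a joint): lean of the drive toggle in rad, hinged in the top of the sampler at sampler (-68, 0, 124) mm: 0 is upright (off), positive leans to the sampler's +y. Forward is +0.45, off the narrow upright centre (within 0.12), reverse -0.45, stops at +-0.5. It starts leaning between +0.3 and +0.48, moves stiffly (about 1 N at the tip) and stays exactly where it is left, with no spring to centre it.
- toggle_tip (a point): centre of the 13 mm ball on the end of the toggle's 8 mm steel bat, 48 mm from its hinge
- tray (a joint): how far the sampler's tray is drawn out, m: 0 shut, 0.080 at the stop; slides along the sampler's -x, stays where it is left, takes about 2.5 N
- tray_hole (a point): centre of the finger hole, on the upper face of the sampler tray's tab; its axes are the sampler's. Round vertical through hole 18 mm across in a 5 mm thick horizontal tab (36 mm in x, 50 mm in y), top of the tab 71 mm above the bench; the tab stands out in front of a grey tray front 130 mm wide whose top edge is 93 mm above the bench and whose face is 18 mm behind the hole's centre. Open space under the tab.
- stock_tray_hole (a point): the same point on the tray of the other unit (same size and shape, no toggle), which must stay as it is
- hook: tray hook, 150 g: black block grip 60 (x) x 22 (y) x 40 mm high that stands on the bench; origin: centre of its underside, +z up, +x towards the hook end. A 7 mm steel rod leaves the front of the grip 33 mm above its underside, runs to x = 85 mm and there turns straight down to end 3 mm above the level of the underside. Grasp the grip across its 22 mm width from above.
- hook_tip (a point): lower end of the hook's down-turned tip, at hook (85, 0, 3) mm; axes as the hook
- tipbox: bystander: closed box 102 x 72 x 47 mm high, origin under its centre
- vial: bystander: amber vial 24 mm across, 38 mm high, standing about 70 mm beside the hook; origin under its centre
- septa_jar: bystander: white jar 40 mm across, 60 mm high; origin under its centre
- dish: bystander: clear flat dish 60 mm across, 14 mm high; origin under its centre
- solvent: bystander: amber bottle 68 mm across, 160 mm high; origin under its centre
- beaker: bystander: open glass beaker 68 mm across, 85 mm high; origin under its centre
- spatula: bystander: steel spatula about 170 mm long lying flat on the bench in front of the right-hand unit; origin under its middle
Not all that is in view belongs to the job. Several things look just like the hook: the one meant starts farthest to the robot's right.

How it is judged:
On the way, in this order (a step that is already met when the one before it is completed fails the run):
1. the toggle rests in its centre off position with the tray still in (value of joint toggle between -0.12 and 0.12 rad and value of joint tray below 0.025 m), for 0.2 s.
2. the hook's tip, down in the finger hole, has begun to draw the tray out (value of joint tray above 0.022 m and horizontal distance between hook_tip and tray_hole below 0.012 m and z of hook_tip in the frame of tray_hole below -0.003 m and contact force between hook and tray above 0.3 N), for 0.1 s.
3. the tray is out to its stop (within 8 mm) (value of joint tray above 0.072 m), for 0.1 s.
At the end, for the whole second after the job is handed in: The toggle is within 0.12 rad of upright, the tray is within 8 mm of its 80 mm stop, and the hook stands at rest on its foot on the bench (underside within 6 mm of it, tilted less than 0.1 rad) (value of joint toggle between -0.12 and 0.12 rad and value of joint tray above 0.072 m and height (world z) of hook between -0.004 and 0.006 m and angle between hook's own z axis and vertical below 0.1 rad and linear speed of hook below 0.02 m/s); the robot touches nothing.
It fails at once if the toggle is thrown across towards the opposite side (value of joint toggle below -0.3 rad).
It fails at once if the tray is drawn out while the drive is not off (value of joint tray above 0.03 m and (value of joint toggle above 0.2 rad or value of joint toggle below -0.2 rad)).
It fails at once if the gripper or the arm touches the sampler's tray (contact force between any of the fingers, the arm and tray above 0.5 N).
It fails at once if the other unit's tray is moved more than 10 mm (distance of stock_tray_hole from where it was at the start of the episode above 0.01 m).
It fails at once if a bystander is moved more than 20 mm or tipped (distance of any of tipbox, vial, septa_jar, dish, solvent, beaker, spatula from where it was at the start of the episode above 0.02 m or angle between any of tipbox, vial, septa_jar, dish, solvent, beaker's own z axis and vertical above 0.4 rad).
It also fails if it takes over 72 s, if anything falls off the work surface, if the arm or the gripper's body presses on something with over 40 N, if the wrist force passes 120 N, or if a joint passes its speed limit or range.

### The arm

A 7-joint arm with a two-finger parallel gripper is mounted at the origin on the work surface. World frame = base frame: x ahead of the robot, y to its left, z up, the work surface at z = 0. Lengths are in m, angles in rad, forces in N, time in s.
With the tool pointing down it reaches from about 0.425 to 0.95 m from the base axis. Payload 4.7 kg.
Tool frame: the origin (TCP) lies midway between the tips of the shut fingers; the grasp point (between the pads) lies grip_point_offset behind it (grip_point_offset is the distance from the TCP to the grasp point, in m); z points along the fingers, y is the direction in which the jaws open and shut (so a half turn about z gives the same grasp; the last joint's range is limited). The gripper opens to 87 mm and grips with 3 to 60 N. Pads are 19 mm wide; open, the fingers measure 117 mm over their backs; the gripper's body (75 mm by 190 mm) begins 51 mm behind the grasp point.
Start: joints at [-1.138, 0.469, -0.049, 1.532, 0.024, 1.141, -0.082], TCP at [0.301, 0.604, 0.223] pointing down, gripper open.
Joint ranges: [-2.59, 2.59], [-0.33, 1.99], [-1.39, 1.29], [0.1, 2.45], [-1.04, 4.18], [0.21, 1.99], [-2.66, 2.66]. Speed limits (rad/s): [2.57, 2.57, 3.14, 3.14, 3.14, 3.14, 3.14].

### API

Orientations are given as a unit quaternion [w, x, y, z].
In Python, from plant import read_state, read_camera, finish_job, grip_point_offset gives the robot as it stands. The module is installed in compiled form; this text tells all that it offers.
- The arm moves only by the shell command python3 -m handwheel 'ROWS' [FORCE]. ROWS is JSON, a list of rows, each an object with "travel": the shift along the tool's x, y, z in mm, a list of three; "delta_rot": the turn, a rotation vector about the tool's x, y, z in degrees, a list of three; "grip": the opening in per cent of the stroke, from 0 (shut) to 100 (fully open). A call has 1 to 10 rows; each row is the pose to reach, as a shift and turn from the pose commanded when the call began, along the tool's axes at that moment; what a row does not reach only later rows make up. A row lasts 1/10 s, in which the tool goes at most 50 mm and 8.59 degrees, less where a joint would pass 70% of its speed; a pose out of reach is approached as far as the arm can. A call with a gripper value outside its range is refused whole. The fingers move at their own pace and stop on an object; FORCE is the grip in N (left out, the last holds). Time passes only in rows, so rows that repeat a pose let the fingers close. It gives the time, the measured TCP pose, the force and the opening at its end, in the units of the state.
- read_state(): the state, without advancing time (a new reading comes with each control period).
- read_camera(name): name is "scene" or "top" or "wrist"; returns a dict with "img" (480x640x3 uint8, red, green, blue), "intrinsics" (3x3 intrinsics, pixels), "D" ([k1, k2, p1, p2, k3] as OpenCV has them; the pictures are not rectified), "extrinsics" (4x4, takes a point from camera to world coordinates); the wrist camera has in their place "tool_from_camera" (4x4, takes a point from camera to tool coordinates, whose origin is the TCP and whose axes are the flange's). Camera axes: x right, y down, z forward; pixel columns grow to the right and rows downward; lengths in m; the calibration is good to about 2 mm. A picture is of the moment at which its call begins: read the wrist's pose just before it. There is no depth.
- finish_job(): hands the job in, once; it reports no verdict.
The state is a dict: "clock": time; "joint_positions": joint angles; "joint_vel": joint speeds; "joint_efforts": joint torques, N m; "position": TCP position; "orientation": TCP orientation; "ft_force": force on the tool from outside, world axes, zero at the start; "moment": the same for the moment, N m; "opening": opening from 0.0 (shut) to 1.0 (fully open).
Only numpy, scipy, OpenCV 4.12 (cv2) and the standard library are available. Lean on these libraries where they do the work, as an engineer would, in place of code of your own. Each camera call takes 0.05 s, during which the arm holds its last target.

## Working session

There is one attempt and no reset: what is moved stays moved. The work goes in short steps, Python scripts to look and compute and a shell command to move; the robot and the scene stay as the last step left them, time stands still between calls to the robot, and variables do not carry over. Pictures are saved under pics/ and viewed, and the job is handed in when it is done.

```bash
mkdir -p pics; cat > h.py <<'E'
import numpy as np, cv2
from scipy.spatial.transform import Rotation as R
from plant import *
def RT():
    s=read_state(); q=s["orientation"]; return s,R.from_quat([q[1],q[2],q[3],q[0]])
def snap(n,f):
    s,r=RT(); c=read_camera(n); cv2.imwrite(f"pics/{f}.png",c["img"][:,:,::-1])
    K=np.array(c["intrinsics"]);D=np.array(c["D"])
    if n=="wrist":
        T=np.eye(4);T[:3,:3]=r.as_matrix();T[:3,3]=s["position"];E=T@np.array(c["tool_from_camera"])
    else:E=np.array(c["extrinsics"])
    np.savez(f"pics/{f}.npz",K=K,D=D,E=E)
def px(f,u,v,z):
    d=np.load(f"pics/{f}.npz");p=cv2.undistortPoints(np.array([[[u,v]]],float),d["K"],d["D"])[0,0]
    r=d["E"][:3,:3]@[p[0],p[1],1];o=d["E"][:3,3];return o+r*(z-o[2])/r[2]
def proj(f,P):
    d=np.load(f"pics/{f}.npz");Ei=np.linalg.inv(d["E"]);P=np.atleast_2d(P).astype(float)
    return cv2.projectPoints(P@Ei[:3,:3].T+Ei[:3,3],np.zeros(3),np.zeros(3),d["K"],d["D"])[0][:,0]
def crop(f,g,x0,y0,w,h,k):
    im=cv2.imread(f"pics/{f}.png")[y0:y0+h,x0:x0+w];cv2.imwrite(f"pics/{g}.png",cv2.resize(im,None,fx=k,fy=k,interpolation=cv2.INTER_CUBIC))
E
python3 - <<'E'
from h import *
for n in("scene","top","wrist"):snap(n,n+"0")
s,r=RT();print(s["position"],r.as_matrix().round(3),s["opening"],grip_point_offset,s["clock"])
for n in("scene","top"):print(np.load(f"pics/{n}0.npz")["E"].round(3))
E
```

```text
[0.30054666 0.60392263 0.22175669] [[-0.895  0.446 -0.001]
 [ 0.446  0.895 -0.001]
 [-0.    -0.001 -1.   ]] 0.997439187215216 0.0187 0.15
[[ 0.626  0.603 -0.494  1.208]
 [ 0.78  -0.485  0.396 -0.465]
 [-0.    -0.633 -0.774  1.11 ]
 [ 0.     0.     0.     1.   ]]
[[-0.013 -0.995  0.101  0.421]
 [-1.     0.014  0.007  0.048]
 [-0.009 -0.1   -0.995  1.46 ]
 [ 0.     0.     0.     1.   ]]
```

View pics/top0.png

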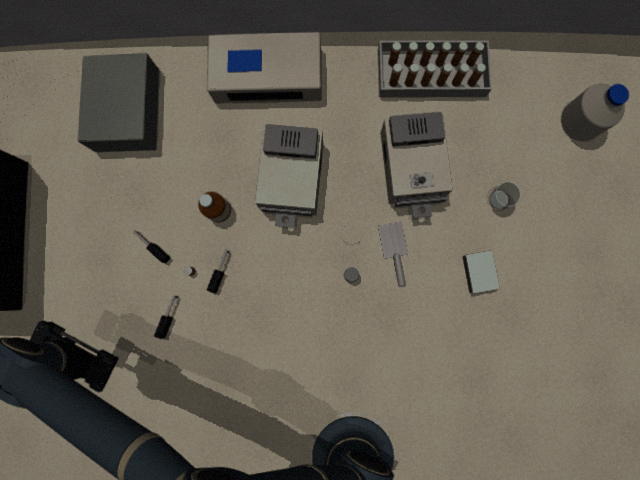

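View pics/scene0.png

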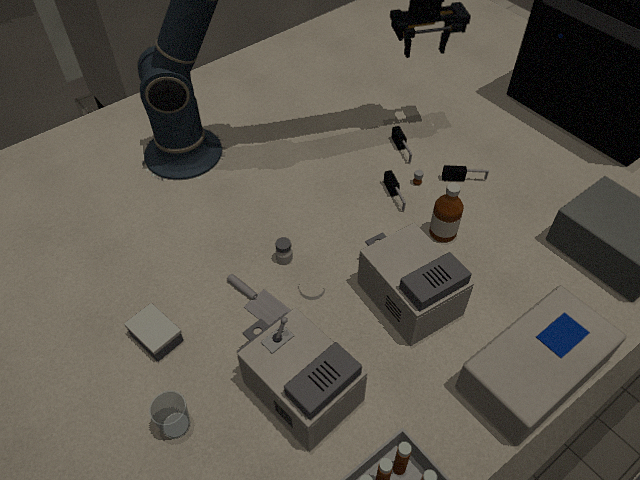

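View pics/wrist0.png

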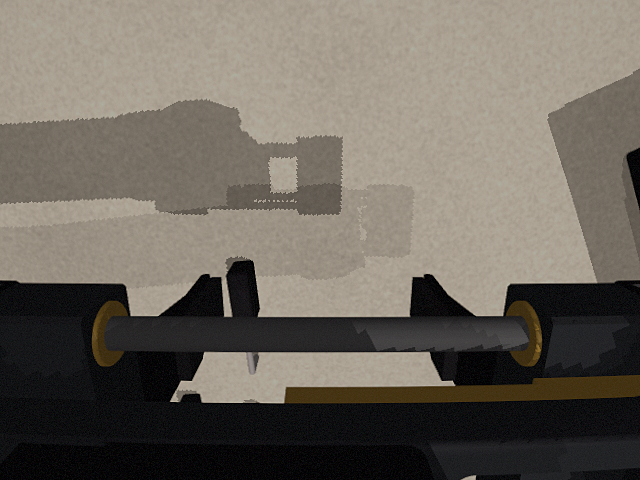

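Three hook look-alikes show in the top picture, with grips at (218,278), (166,322) and (155,250). The robot's right is towards larger columns (-y), so the one meant is at (218,278), with its vial at (189,271). The toggle unit is the right-hand one, with its hole near (421,212). I'll enlarge both to confirm.

```bash
python3 - <<'E'
from h import *
crop("top0","c1",130,220,120,90,6)
crop("top0","c2",370,100,100,130,4)
crop("scene0","c3",225,290,150,160,4)
crop("scene0","c4",360,110,140,110,5)
E
```

```text
(no output)
```

View pics/c1.png

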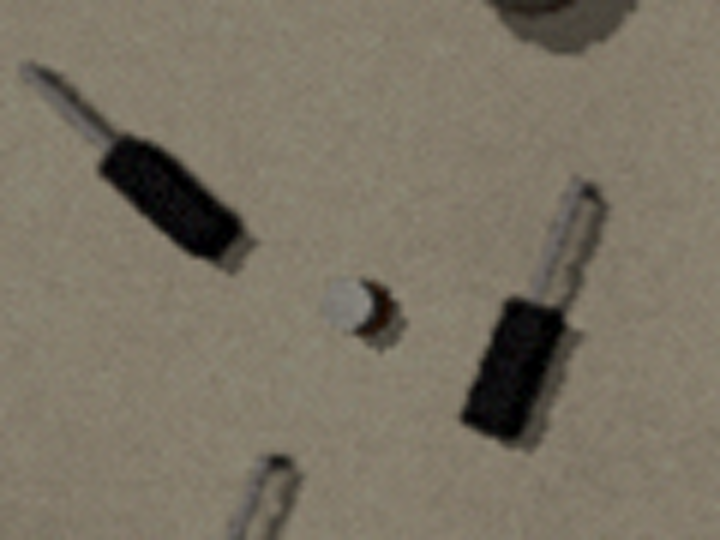

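View pics/c2.png

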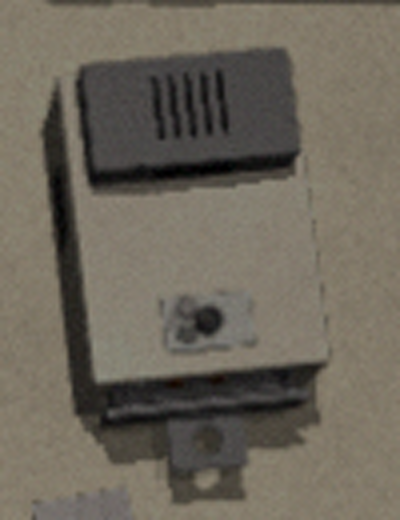

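View pics/c3.png

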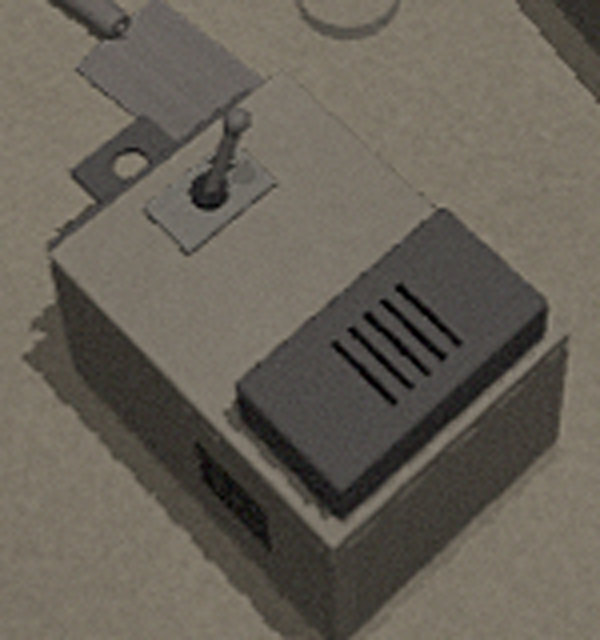

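View pics/c4.png

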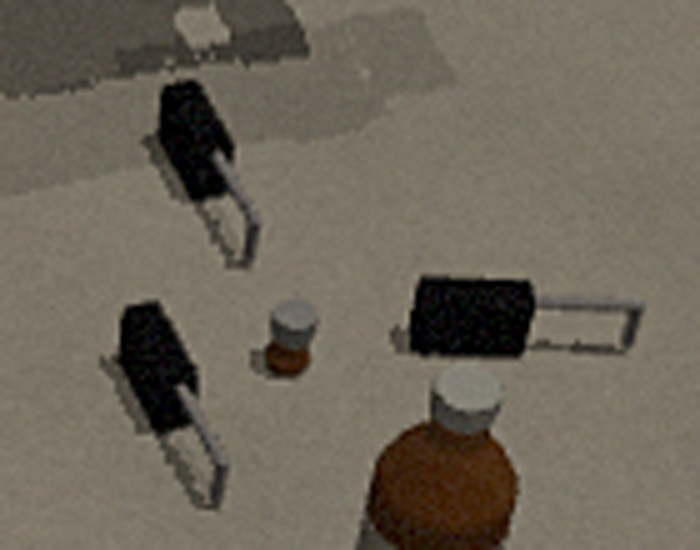

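```bash
cat >> h.py <<'E'
def tri(obs):
    A=[];b=[]
    for f,u,v in obs:
        d=np.load(f"pics/{f}.npz");p=cv2.undistortPoints(np.array([[[u,v]]],float),d["K"],d["D"])[0,0]
        r=d["E"][:3,:3]@[p[0],p[1],1];r/=np.linalg.norm(r);M=np.eye(3)-np.outer(r,r);A.append(M);b.append(M@d["E"][:3,3])
    return np.linalg.solve(sum(A),sum(b))
E
python3 - <<'E'
from h import *
np.set_printoptions(precision=4,suppress=True)
t=lambda x,y:(370+x/4,100+y/4); s=lambda x,y:(225+x/4,290+y/4); h=lambda x,y:(130+x/6,220+y/6); g=lambda x,y:(360+x/5,110+y/5)
print("hole",px("top0",*t(208,440),.071),px("scene0",*s(130,163),.071))
print("tip",tri([("top0",*t(183,304)),("scene0",*s(237,122))]))
print("hinge",tri([("top0",*t(208,318)),("scene0",*s(207,190))]))
print("FL",px("top0",*t(97,383),.12),px("scene0",*s(277,72),.12))
print("FR",px("top0",*t(326,363),.12),px("scene0",*s(52,250),.12))
print("BR",px("scene0",*s(335,550),.12),"BL",px("scene0",*s(565,340),.12))
for c in [(510,297),(567,312),(518,443),(460,418)]:print("grip",px("top0",*h(*c),.04))
print("rod",px("top0",*h(540,300),.033),px("top0",*h(582,182),.033))
print("rod scene bend",px("scene0",*g(222,462),.033),"tip",px("scene0",*g(205,505),.003), "start",px("scene0",*g(185,388),.033))
print("vial",px("top0",130+350/6,220+305/6,.038))
print("sol",px("top0",207,201,.16), px("top0",189,271,.038))
E
```

```text
hole [ 0.6401 -0.1881  0.071 ] [ 0.6423 -0.1832  0.071 ]
tip [ 0.7082 -0.1586  0.1686]
hinge [ 0.7083 -0.1798  0.1288]
FL [ 0.6691 -0.1116  0.12  ] [ 0.6719 -0.1093  0.12  ]
FR [ 0.6801 -0.2556  0.12  ] [ 0.6848 -0.2522  0.12  ]
BR [ 0.8835 -0.2369  0.12  ] BL [ 0.8719 -0.0935  0.12  ]
grip [0.4959 0.3516 0.04  ]
grip [0.4891 0.3265 0.04  ]
grip [0.4324 0.3479 0.04  ]
grip [0.4435 0.3734 0.04  ]
rod [0.4948 0.3398 0.033 ] [0.5464 0.3214 0.033 ]
rod scene bend [0.5469 0.3281 0.033 ] tip [0.5449 0.3225 0.003 ] start [0.4972 0.3495 0.033 ]
vial [0.4933 0.4229 0.038 ]
sol [0.6561 0.3469 0.16  ] [0.4928 0.4211 0.038 ]
```

```bash
cat >> h.py <<'E'
def go(P,yaw):
    """travel (mm) & delta_rot (deg) for tool-down with tool y at yaw deg"""
    s,r=RT();M=r.as_matrix();y=np.radians(yaw)
    Y=np.array([np.cos(y),np.sin(y),0]);Z=np.array([0,0,-1.]);T=np.c_[np.cross(Y,Z),Y,Z]
    print("travel",(M.T@(np.array(P)-s["position"])*1000).round(1),"rot",np.degrees(R.from_matrix(M.T@T).as_rotvec()).round(2),"now",s["position"].round(4),"yaw",np.degrees(np.arctan2(M[1,1],M[0,1])).round(2),"F",np.round(s["ft_force"],2),"op",round(s["opening"],3),"t",s["clock"])
E
python3 - <<'E'
from h import *
np.set_printoptions(precision=4,suppress=True)
print(read_camera("wrist")["tool_from_camera"])
print("jar",px("top0",351,272,.06),"dish",px("top0",352,240,.014))
go([.46,.25,.30],80)
go([.64,-.18,.30],94.6)
E
```

```text
[[ 0.0015 -0.962  -0.2729  0.0748]
 [ 1.      0.0015  0.0003 -0.0002]
 [ 0.0001 -0.2729  0.962  -0.1621]
 [ 0.      0.      0.      1.    ]]
jar [ 0.4839 -0.0027  0.06  ] dish [ 0.571  -0.0086  0.014 ]
travel [-300.5 -246.   -77.8] rot [ -0.07  -0.01 -16.46] now [0.3006 0.604  0.2219] yaw 63.54 F [-0.14 -0.56 -0.05] op 0.997 t 0.2
travel [-653.2 -550.7  -77.4] rot [ -0.07  -0.02 -31.06] now [0.3006 0.604  0.2219] yaw 63.54 F [-0.14 -0.56 -0.05] op 0.997 t 0.2
```

```bash
python3 -m handwheel '[{"travel":[-35,-28,-40],"delta_rot":[0,0,-2],"grip":100},{"travel":[-70,-56,-78],"delta_rot":[0,0,-4],"grip":100},{"travel":[-105,-84,-78],"delta_rot":[0,0,-6],"grip":100},{"travel":[-140,-112,-78],"delta_rot":[0,0,-8],"grip":100},{"travel":[-175,-142,-78],"delta_rot":[0,0,-10],"grip":100},{"travel":[-210,-172,-78],"delta_rot":[0,0,-12],"grip":100},{"travel":[-245,-205,-78],"delta_rot":[0,0,-14],"grip":100},{"travel":[-280,-235,-78],"delta_rot":[0,0,-16],"grip":100},{"travel":[-300,-246,-78],"delta_rot":[0,0,-16.5],"grip":100},{"travel":[-300,-246,-78],"delta_rot":[0,0,-16.5],"grip":100}]' 5
python3 - <<'E'
from h import *
go([.61,-.175,.30],94.6)
E
```

```text
clock: 1.2
position: [0.4617, 0.2461, 0.3007]
orientation: [0.001, 0.091, 0.996, -0.001]
ft_force: [-0.2, 1.5, -0.4]
opening: 1.002
travel [-221.9 -387.4    1.3] rot [ -0.06   0.06 -15.01] now [0.4617 0.2461 0.3007] yaw 79.59 F [-0.16  1.48 -0.4 ] op 1.002 t 1.2
```

```bash
python3 -m handwheel '[{"travel":[-20,-35,0],"delta_rot":[0,0,-1],"grip":100},{"travel":[-45,-78,0],"delta_rot":[0,0,-3],"grip":100},{"travel":[-70,-121,0],"delta_rot":[0,0,-5],"grip":100},{"travel":[-95,-164,0],"delta_rot":[0,0,-7],"grip":100},{"travel":[-120,-207,0],"delta_rot":[0,0,-9],"grip":100},{"travel":[-145,-250,0],"delta_rot":[0,0,-11],"grip":100},{"travel":[-170,-295,0],"delta_rot":[0,0,-13],"grip":100},{"travel":[-195,-340,0],"delta_rot":[0,0,-15],"grip":100},{"travel":[-222,-387,0],"delta_rot":[0,0,-15],"grip":100},{"travel":[-222,-387,0],"delta_rot":[0,0,-15],"grip":100}]'
python3 -m handwheel '[{"travel":[0,0,0],"delta_rot":[0,0,0],"grip":100},{"travel":[0,0,0],"delta_rot":[0,0,0],"grip":100},{"travel":[0,0,0],"delta_rot":[0,0,0],"grip":100}]'
python3 - <<'E'
from h import *
snap("wrist","w1")
go([.708,-.18,.25],94.6)
E
```

```text
clock: 2.2
position: [0.6117, -0.1754, 0.2998]
orientation: [-0.0, -0.04, 0.999, -0.002]
ft_force: [-0.6, -0.7, 0.3]
opening: 0.999
clock: 2.5
position: [0.6116, -0.1661, 0.3004]
orientation: [-0.0, -0.046, 0.999, 0.001]
ft_force: [0.1, 0.3, -1.7]
opening: 0.998
travel [-94.7 -22.4  50.6] rot [0.08 0.02 0.65] now [ 0.6116 -0.1664  0.3006] yaw 95.25 F [-0.2   0.04 -0.54] op 1.003 t 2.55
```

View pics/w1.png

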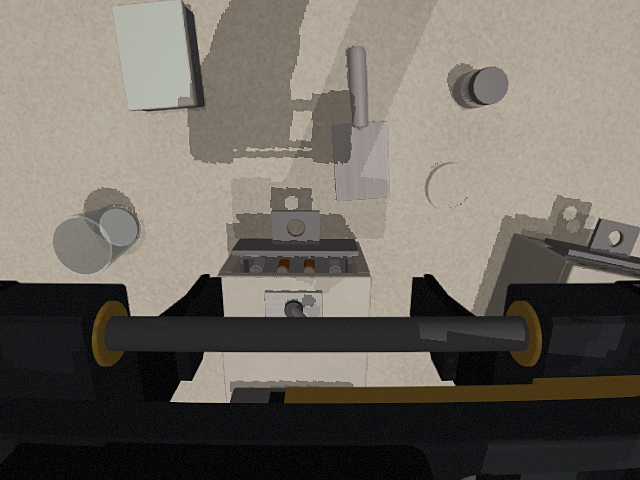

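```bash
python3 - <<'E'
from h import *
crop("w1","w1c",210,170,180,170,4)
print(px("w1",296,227,.071),px("w1",293,309,.124))
E
```

```text
[ 0.63928031 -0.18484909  0.071     ] [ 0.70786624 -0.17974053  0.124     ]
```

View pics/w1c.png

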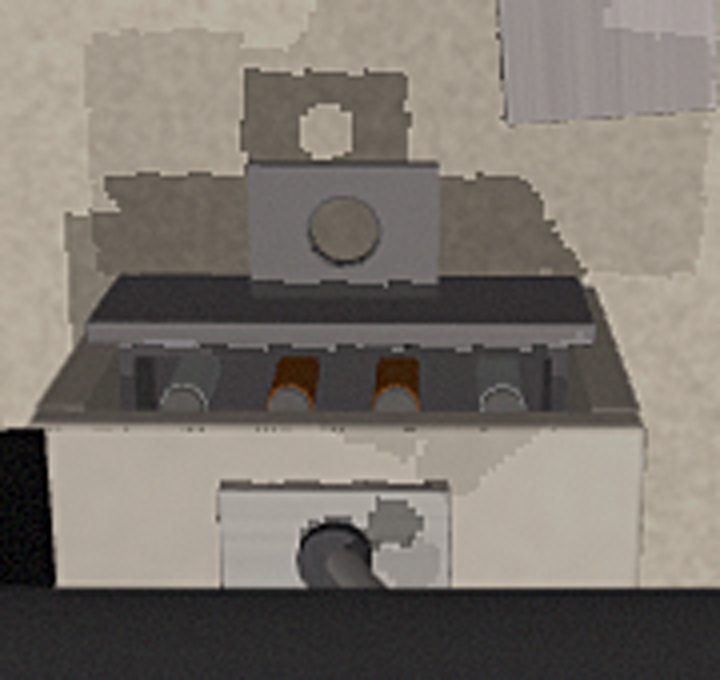

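```bash
python3 -m handwheel '[{"travel":[-25,-6,12],"delta_rot":[0,0,0.3],"grip":100},{"travel":[-50,-12,25],"delta_rot":[0,0,0.6],"grip":100},{"travel":[-75,-18,40],"delta_rot":[0,0,0.6],"grip":100},{"travel":[-95,-22,51],"delta_rot":[0,0,0.6],"grip":100},{"travel":[-95,-22,51],"delta_rot":[0,0,0.6],"grip":100},{"travel":[-95,-22,51],"delta_rot":[0,0,0.6],"grip":100},{"travel":[-95,-22,51],"delta_rot":[0,0,0.6],"grip":100}]' 
python3 - <<'E'
from h import *
go([.708,-.18,.157],94.6)
E
```

```text
clock: 3.25
position: [0.7075, -0.1823, 0.2507]
orientation: [0.0, -0.039, 0.999, 0.0]
ft_force: [0.6, 0.8, 1.1]
opening: 1.0
travel [-0.6  2.2 93.7] rot [ 0.    0.06 -0.14] now [ 0.7075 -0.1823  0.2507] yaw 94.46 F [0.64 0.83 1.06] op 1.0 t 3.25
```

```bash
python3 -m handwheel '[{"travel":[0,2,20],"delta_rot":[0,0,0],"grip":100},{"travel":[0,2,40],"delta_rot":[0,0,0],"grip":100},{"travel":[0,2,60],"delta_rot":[0,0,0],"grip":100},{"travel":[0,2,80],"delta_rot":[0,0,0],"grip":100},{"travel":[0,2,92],"delta_rot":[0,0,0],"grip":100},{"travel":[0,2,92],"delta_rot":[0,0,0],"grip":100},{"travel":[0,2,92],"delta_rot":[0,0,0],"grip":100}]' 
python3 - <<'E'
from h import *
go([.708,-.18,.157],94.6)
snap("scene","s2");crop("s2","s2c",200,240,200,150,4);snap("wrist","w2")
E
```

```text
clock: 3.95
position: [0.7082, -0.1808, 0.1588]
orientation: [0.001, -0.039, 0.999, -0.0]
ft_force: [0.7, -1.3, -0.2]
opening: 0.997
travel [0.1 0.8 1.8] rot [-0.02  0.09 -0.16] now [ 0.7082 -0.1808  0.1588] yaw 94.44 F [ 0.68 -1.25 -0.19] op 0.997 t 3.95
```

View pics/s2c.png

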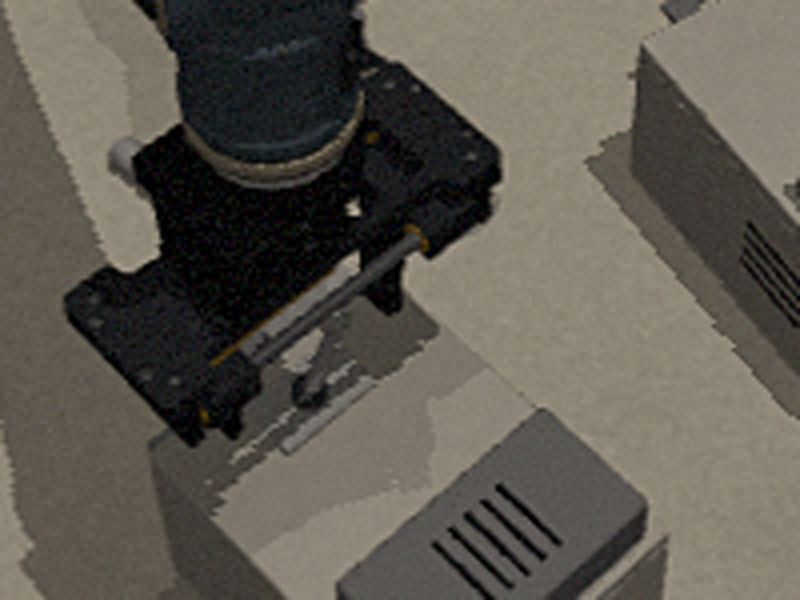

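View pics/w2.png

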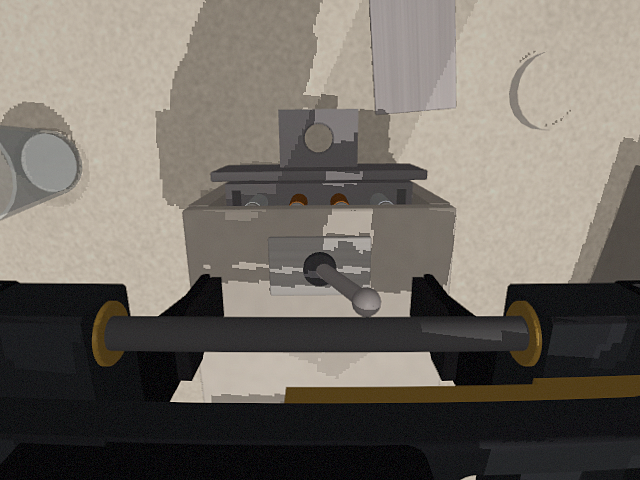

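The hinge at (319,268) lies centred between the fingers, which stand at columns 222 and 412, and the ball is at (366,301). I'll check the x alignment numerically before closing.

```bash
python3 - <<'E'
from h import *
s,r=RT();p=s["position"]
print("TCP px",proj("w2",[p,p+[0,0,.0187]]))
print("hinge",px("w2",319,268,.126),"ball",px("w2",366,301,.167),"hole",px("w2",319,138,.071))
E
```

```text
TCP px [[316.42163477 297.05336718]
 [316.37817511 316.28296441]]
hinge [ 0.70676121 -0.17977417  0.126     ] ball [ 0.70518564 -0.15932932  0.167     ] hole [ 0.63983507 -0.18488448  0.071     ]
```

```bash
python3 -m handwheel '[{"travel":[0,0,2],"delta_rot":[0,0,0],"grip":80},{"travel":[0,0,2],"delta_rot":[0,0,0],"grip":60},{"travel":[0,0,2],"delta_rot":[0,0,0],"grip":50},{"travel":[0,0,2],"delta_rot":[0,0,0],"grip":40},{"travel":[0,0,2],"delta_rot":[0,0,0],"grip":35},{"travel":[0,0,2],"delta_rot":[0,0,0],"grip":30},{"travel":[0,0,2],"delta_rot":[0,0,0],"grip":25},{"travel":[0,0,2],"delta_rot":[0,0,0],"grip":20},{"travel":[0,0,2],"delta_rot":[0,0,0],"grip":17},{"travel":[0,0,2],"delta_rot":[0,0,0],"grip":15}]' 6
python3 - <<'E'
from h import *
go([.708,-.18,.157],94.6);snap("wrist","w3")
E
```

```text
clock: 5.05
position: [0.7079, -0.1809, 0.1555]
orientation: [0.0, -0.039, 0.999, -0.0]
ft_force: [1.0, 1.4, 0.3]
opening: 0.191
travel [-0.2  0.8 -1.5] rot [-0.01  0.01 -0.16] now [ 0.7079 -0.1809  0.1555] yaw 94.44 F [1.01 1.37 0.26] op 0.191 t 5.05
```

View pics/w3.png

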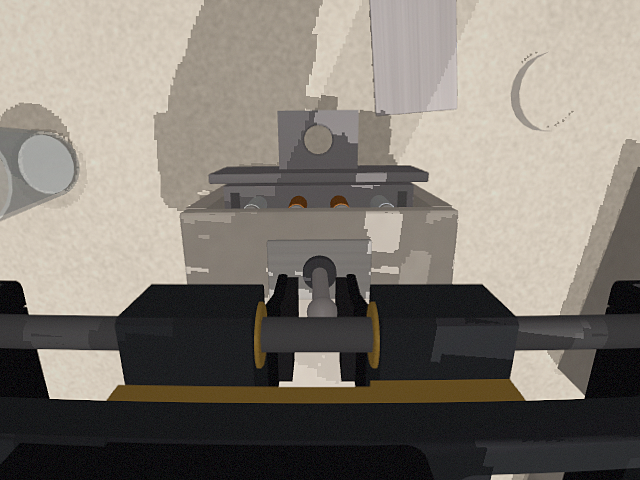

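The ball at (321,311) now stands above the hinge at (319,270), with only about 3 mm of slack between the fingers. I'll open and retreat upwards.

```bash
python3 -m handwheel '[{"travel":[0,0,0],"delta_rot":[0,0,0],"grip":25},{"travel":[0,0,0],"delta_rot":[0,0,0],"grip":40},{"travel":[0,0,0],"delta_rot":[0,0,0],"grip":60},{"travel":[0,0,-10],"delta_rot":[0,0,0],"grip":60},{"travel":[0,0,-30],"delta_rot":[0,0,0],"grip":60},{"travel":[0,0,-60],"delta_rot":[0,0,0],"grip":60},{"travel":[0,0,-90],"delta_rot":[0,0,0],"grip":60},{"travel":[20,0,-120],"delta_rot":[0,0,0],"grip":60},{"travel":[60,0,-130],"delta_rot":[0,0,0],"grip":60},{"travel":[60,0,-130],"delta_rot":[0,0,0],"grip":60}]' 
python3 - <<'E'
from h import *
go([.46,.34,.28],70);snap("wrist","w4");snap("scene","s4");crop("s4","s4c",200,240,200,150,4);crop("w4","w4c",200,150,240,180,3)
E
```

```text
clock: 6.1
position: [0.6445, -0.1883, 0.2894]
orientation: [0.001, -0.036, 0.999, -0.001]
ft_force: [-0.1, -0.5, -0.4]
opening: 0.599
travel [145.5 540.4   8.2] rot [-0.07  0.14 24.18] now [ 0.6445 -0.1883  0.2894] yaw 94.18 F [-0.14 -0.46 -0.37] op 0.599 t 6.1
```

View pics/w4c.png

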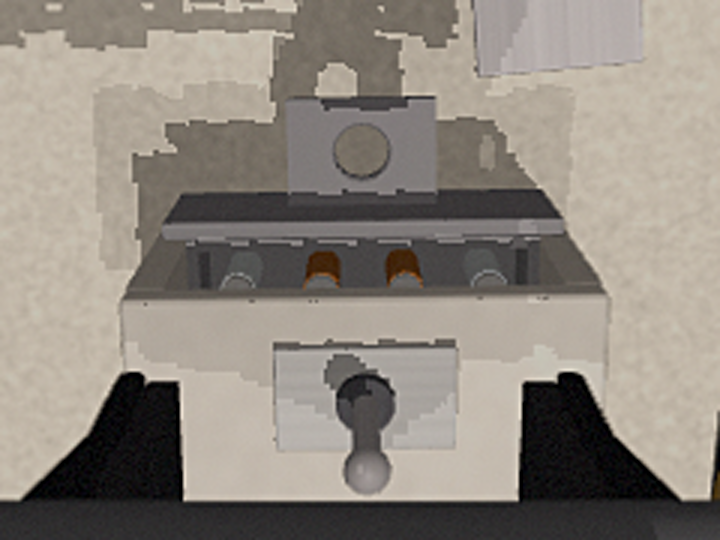

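View pics/s4c.png

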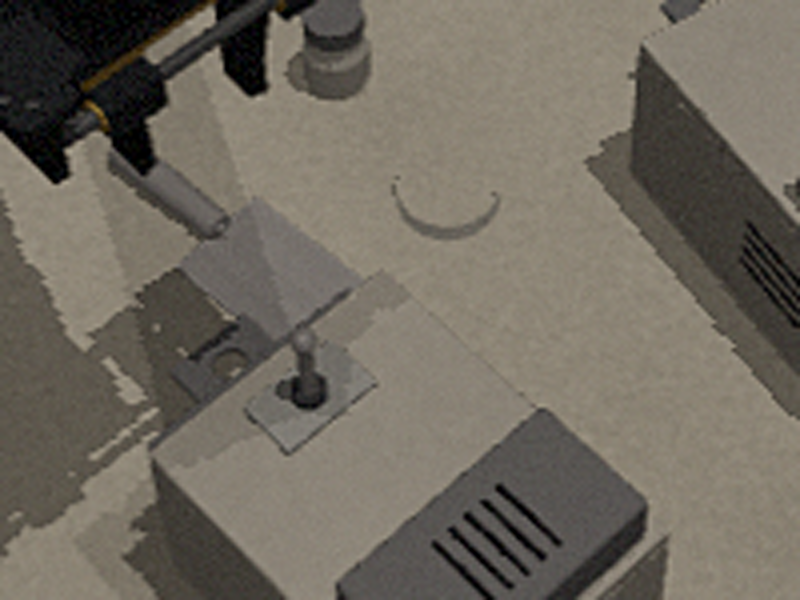

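```bash
python3 - <<'E'
from h import *
b=px("w4",200+367/3,150+471/3,.172);h=px("w4",200+365/3,150+400/3,.126)
print(b,h,"hole",px("w4",200+361/3,150+151/3,.071));d=b-h;n=np.array([-.077,.997]);print("lean",d[:2]@n/.046)
E
```

```text
[ 0.70752478 -0.17911388  0.172     ] [ 0.70649054 -0.1792152   0.126     ] hole [ 0.63995168 -0.18515755  0.071     ]
lean 0.0004647148846628038
```

The toggle is upright (measured lean about 0.00 rad), and the hole is at (0.640, -0.185). Next, the hook.

```bash
python3 - <<'E'
from h import *
go([.50,.33,.27],70)
E
python3 -m handwheel '[{"travel":[12,35,0],"delta_rot":[0,0,2],"grip":80},{"travel":[24,80,0],"delta_rot":[0,0,5],"grip":80},{"travel":[36,125,0],"delta_rot":[0,0,7],"grip":80},{"travel":[48,170,0],"delta_rot":[0,0,9],"grip":80},{"travel":[60,215,0],"delta_rot":[0,0,11],"grip":80},{"travel":[70,260,0],"delta_rot":[0,0,13],"grip":80},{"travel":[80,305,0],"delta_rot":[0,0,15],"grip":80},{"travel":[90,350,0],"delta_rot":[0,0,18],"grip":80},{"travel":[100,395,0],"delta_rot":[0,0,20],"grip":80},{"travel":[105,440,10],"delta_rot":[0,0,22],"grip":80}]'
python3 - <<'E'
from h import *
go([.50,.33,.27],70)
E
```

```text
travel [107.9 525.7  16.8] rot [2.000e-02 1.300e-01 2.438e+01] now [ 0.6477 -0.1859  0.2871] yaw 94.38 F [-0.03 -0.28 -0.19] op 0.599 t 6.2
clock: 7.2
position: [0.5094, 0.2483, 0.2766]
orientation: [0.001, 0.153, 0.988, 0.001]
ft_force: [1.6, -0.1, 0.2]
opening: 0.799
travel [33.6 75.   6.8] rot [0.15 0.09 2.43] now [0.5094 0.2483 0.2766] yaw 72.43 F [ 1.58 -0.13  0.19] op 0.799 t 7.2
```

```bash
python3 -m handwheel '[{"travel":[16,35,3],"delta_rot":[0,0,2],"grip":80},{"travel":[32,70,6],"delta_rot":[0,0,2.4],"grip":80},{"travel":[34,75,7],"delta_rot":[0,0,2.4],"grip":80},{"travel":[34,75,7],"delta_rot":[0,0,2.4],"grip":80},{"travel":[34,75,7],"delta_rot":[0,0,2.4],"grip":80},{"travel":[34,75,7],"delta_rot":[0,0,2.4],"grip":80}]'
python3 - <<'E'
from h import *
snap("wrist","w5")
go([.50,.33,.27],70)
E
```

```text
clock: 7.8
position: [0.5004, 0.3252, 0.2687]
orientation: [0.0, 0.175, 0.985, -0.0]
ft_force: [0.3, -0.4, -0.1]
opening: 0.798
travel [ 2.   4.3 -1.2] rot [ 0.    0.03 -0.12] now [0.5003 0.3253 0.2688] yaw 69.88 F [-0.47  0.5   0.43] op 0.799 t 7.85
```

View pics/w5.png

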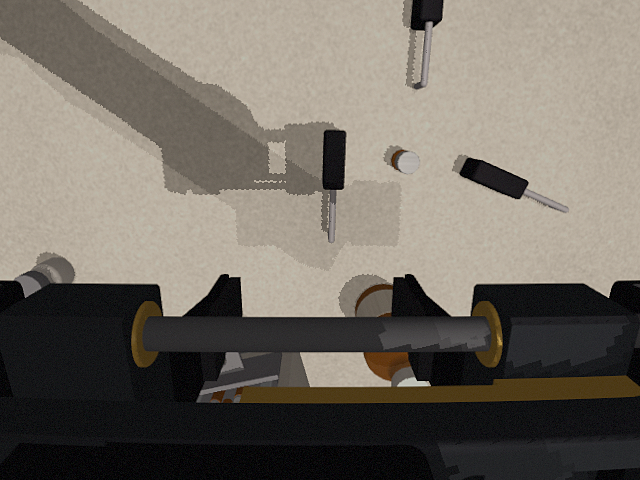

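```bash
python3 - <<'E'
from h import *
crop("w5","w5c",270,115,160,140,5)
E
```

```text
(no output)
```

View pics/w5c.png

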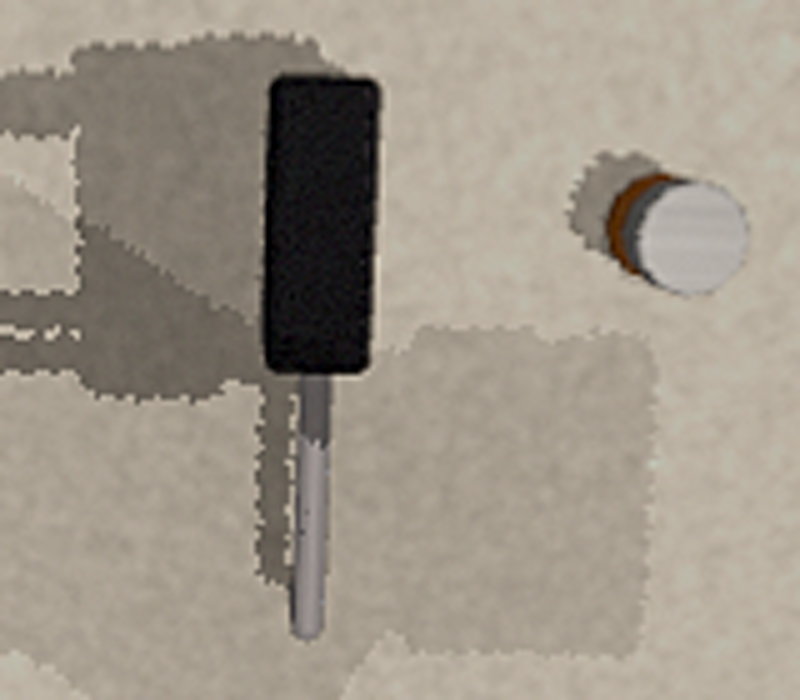

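The hook meant is at (335,160): it is leftmost here, which is the robot's right. The two look-alikes are at (425,40) and (510,180). The vial top is at (409,162), so the finger on that side fits between them.

```bash
python3 - <<'E'
from h import *
P=lambda x,y,z:px("w5",270+x/5,115+y/5,z)
a=[P(*c,.04) for c in [(275,75),(380,78),(370,373),(265,371)]];c=sum(a)/4;back=(a[0]+a[1])/2;front=(a[2]+a[3])/2
e=P(307,636,.0345);st=P(315,378,.036)
print("c",c,"len",np.linalg.norm(front-back),"wid",np.linalg.norm(a[0]-a[1]))
an=lambda d:np.degrees(np.arctan2(d[1],d[0]))
print("yaw",an(front-back),an(a[2]-a[1]),an(a[3]-a[0]),"rod",an(e-st),an(e-c),"end dist",np.linalg.norm((e-c)[:2]),"vial",P(692,237,.038))
go([c[0],c[1],.15],an(e-c)+90)
E
```

```text
c [0.4657924  0.35693697 0.04      ] len 0.05879985324902767 wid 0.02075984480683237
yaw -21.317101462148983 -20.921986664380402 -21.711106778887817 rod -21.068159738339716 -21.34533865336357 end dist 0.08765739734824682 vial [0.4934123 0.4269638 0.038    ]
travel [ 43.4  17.8 118.8] rot [0.   0.03 1.22] now [0.5003 0.3253 0.2688] yaw 69.88 F [-0.47  0.5   0.43] op 0.799 t 7.85
```

```bash
python3 -m handwheel '[{"travel":[15,6,40],"delta_rot":[0,0,1.2],"grip":55},{"travel":[30,12,80],"delta_rot":[0,0,1.2],"grip":55},{"travel":[43,18,110],"delta_rot":[0,0,1.2],"grip":55},{"travel":[43,18,140],"delta_rot":[0,0,1.2],"grip":55},{"travel":[43,18,170],"delta_rot":[0,0,1.2],"grip":55},{"travel":[43,18,170],"delta_rot":[0,0,1.2],"grip":55},{"travel":[43,18,170],"delta_rot":[0,0,1.2],"grip":55},{"travel":[43,18,170],"delta_rot":[0,0,1.2],"grip":55}]'
python3 - <<'E'
from h import *
snap("wrist","w6")
go([.4658,.3569,.010],68.7)
E
```

```text
clock: 8.65
position: [0.4667, 0.359, 0.1006]
orientation: [0.001, 0.184, 0.983, 0.001]
ft_force: [-0.4, -0.8, 0.1]
opening: 0.551
travel [ 0.1 -2.7 90.6] rot [0.2 0.1 0.1] now [0.4666 0.3591 0.1006] yaw 68.8 F [-0.29 -0.24 -0.6 ] op 0.55 t 8.7
```

View pics/w6.png

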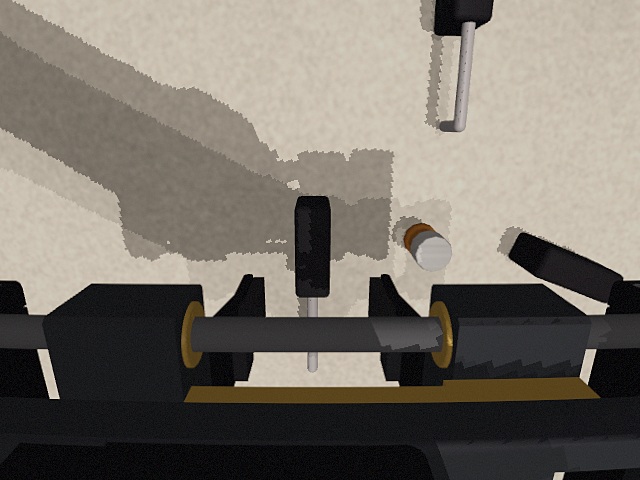

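The hook grip at (312,245) lies between the fingers, and the vial at (430,245) is clear of them. I'll descend and grip.

```bash
python3 -m handwheel '[{"travel":[0,-2.5,30],"delta_rot":[0,0,0],"grip":55},{"travel":[0,-2.5,60],"delta_rot":[0,0,0],"grip":55},{"travel":[0,-2.5,80],"delta_rot":[0,0,0],"grip":55},{"travel":[0,-2.5,90],"delta_rot":[0,0,0],"grip":55},{"travel":[0,-2.5,90],"delta_rot":[0,0,0],"grip":55},{"travel":[0,-2.5,90],"delta_rot":[0,0,0],"grip":55}]'
python3 - <<'E'
from h import *
go([.4658,.3569,.010],68.7)
E
```

```text
clock: 9.3
position: [0.4652, 0.3569, 0.0099]
orientation: [0.001, 0.184, 0.983, 0.001]
ft_force: [0.4, -0.4, -0.1]
opening: 0.551
travel [-0.6  0.2 -0.1] rot [0.12 0.06 0.13] now [0.4652 0.3569 0.0099] yaw 68.83 F [ 0.4  -0.35 -0.07] op 0.551 t 9.3
```

```bash
python3 -m handwheel '[{"travel":[0,0,0],"delta_rot":[0,0,0],"grip":40},{"travel":[0,0,0],"delta_rot":[0,0,0],"grip":30},{"travel":[0,0,0],"delta_rot":[0,0,0],"grip":15},{"travel":[0,0,0],"delta_rot":[0,0,0],"grip":10},{"travel":[0,0,0],"delta_rot":[0,0,0],"grip":10},{"travel":[0,0,0],"delta_rot":[0,0,0],"grip":10},{"travel":[0,0,-10],"delta_rot":[0,0,0],"grip":10},{"travel":[0,0,-30],"delta_rot":[0,0,0],"grip":10},{"travel":[0,0,-60],"delta_rot":[0,0,0],"grip":10},{"travel":[0,0,-100],"delta_rot":[0,0,0],"grip":10}]' 40
python3 -m handwheel '[{"travel":[0,0,-40],"delta_rot":[0,0,0],"grip":10},{"travel":[0,0,-80],"delta_rot":[0,0,0],"grip":10},{"travel":[0,0,-100],"delta_rot":[0,0,0],"grip":10},{"travel":[0,0,-100],"delta_rot":[0,0,0],"grip":10},{"travel":[0,0,-100],"delta_rot":[0,0,0],"grip":10}]'
python3 - <<'E'
from h import *
snap("wrist","w7");snap("scene","s7");crop("s7","s7c",330,60,180,130,4)
go([.50,.0,.22],94.6)
E
```

```text
clock: 10.3
position: [0.4629, 0.3551, 0.1083]
orientation: [-0.001, 0.184, 0.983, -0.002]
ft_force: [-0.5, 0.3, -3.0]
opening: 0.249
clock: 10.8
position: [0.4637, 0.3557, 0.2081]
orientation: [-0.0, 0.184, 0.983, -0.0]
ft_force: [-0.3, -0.0, -2.7]
opening: 0.247
travel [-162.6 -318.1  -12.6] rot [ -0.16  -0.14 -25.76] now [0.4632 0.3554 0.2067] yaw 68.84 F [ 0.75  0.17 -2.54] op 0.253 t 10.9
```

View pics/w7.png

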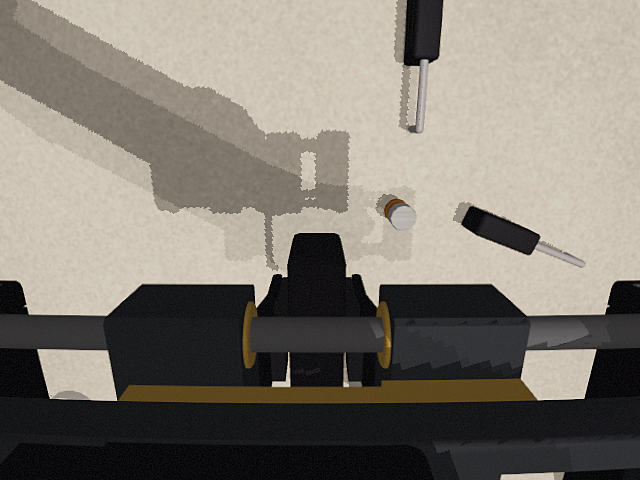

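View pics/s7c.png

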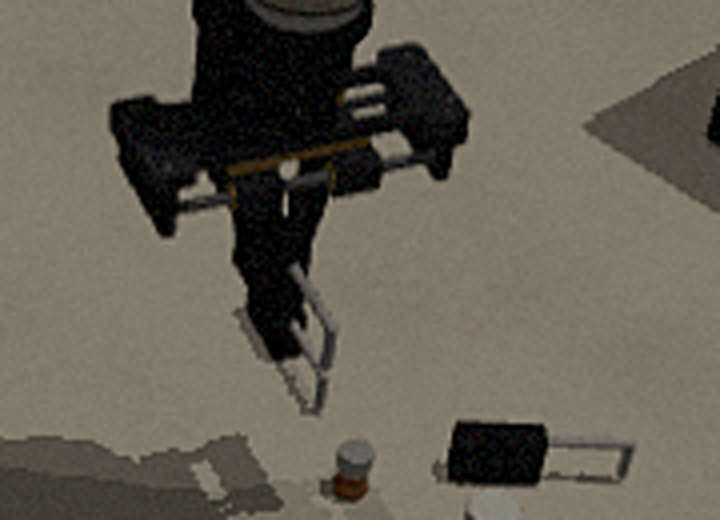

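```bash
python3 -m handwheel '[{"travel":[-10,-20,-5],"delta_rot":[0,0,-2],"grip":10},{"travel":[-25,-50,-12],"delta_rot":[0,0,-4],"grip":10},{"travel":[-42,-85,-12],"delta_rot":[0,0,-7],"grip":10},{"travel":[-60,-120,-12],"delta_rot":[0,0,-10],"grip":10},{"travel":[-78,-155,-12],"delta_rot":[0,0,-13],"grip":10},{"travel":[-96,-190,-12],"delta_rot":[0,0,-16],"grip":10},{"travel":[-114,-225,-12],"delta_rot":[0,0,-19],"grip":10},{"travel":[-132,-260,-12],"delta_rot":[0,0,-22],"grip":10},{"travel":[-150,-290,-12],"delta_rot":[0,0,-25],"grip":10},{"travel":[-162,-318,-12],"delta_rot":[0,0,-26],"grip":10}]'
python3 - <<'E'
from h import *
go([.545,-.191,.19],94.4)
E
```

```text
clock: 11.9
position: [0.4999, -0.0011, 0.219]
orientation: [-0.001, -0.042, 0.999, -0.0]
ft_force: [0.9, -0.4, -1.9]
opening: 0.25
travel [ -29. -193.   29.] rot [-0.04 -0.17  0.43] now [ 0.4999 -0.0011  0.219 ] yaw 94.83 F [ 0.86 -0.38 -1.91] op 0.25 t 11.9
```

```bash
python3 -m handwheel '[{"travel":[-5,-25,5],"delta_rot":[0,0,0],"grip":10},{"travel":[-10,-60,10],"delta_rot":[0,0,0.4],"grip":10},{"travel":[-15,-95,15],"delta_rot":[0,0,0.4],"grip":10},{"travel":[-20,-130,20],"delta_rot":[0,0,0.4],"grip":10},{"travel":[-25,-160,25],"delta_rot":[0,0,0.4],"grip":10},{"travel":[-29,-185,29],"delta_rot":[0,0,0.4],"grip":10},{"travel":[-29,-193,29],"delta_rot":[0,0,0.4],"grip":10},{"travel":[-29,-193,29],"delta_rot":[0,0,0.4],"grip":10},{"travel":[-29,-193,29],"delta_rot":[0,0,0.4],"grip":10}]'
python3 - <<'E'
from h import *
go([.5548,-.1916,.127],94.4)
snap("scene","s8");snap("top","t8");snap("wrist","w8");crop("s8","s8c",200,250,180,130,4);crop("t8","t8c",370,130,110,130,5)
s,r=RT();tip=s["position"]+r.apply([-.0855,0,.0069]);bend=s["position"]+r.apply([-.0855,0,-.023])
print(tip,[ (proj(f,np.array([tip,bend]))-o)*k for f,o,k in (("s8",[200,250],4),("t8",[370,130],5))])
E
```

```text
clock: 12.8
position: [0.5454, -0.1872, 0.1908]
orientation: [-0.001, -0.039, 0.999, 0.001]
ft_force: [0.7, 0.4, -2.4]
opening: 0.247
travel [-9.1 -5.3 63.7] rot [ 0.09 -0.08  0.11] now [ 0.5454 -0.1872  0.1908] yaw 94.51 F [ 0.74  0.38 -2.36] op 0.247 t 12.8
[ 0.63108169 -0.18009013  0.18461251] [array([[201.30274888, 180.18606438],
       [195.06114079, 144.09909867]]), array([[283.19575987, 381.14163078],
       [294.40199516, 370.48817833]])]
```

View pics/s8c.png

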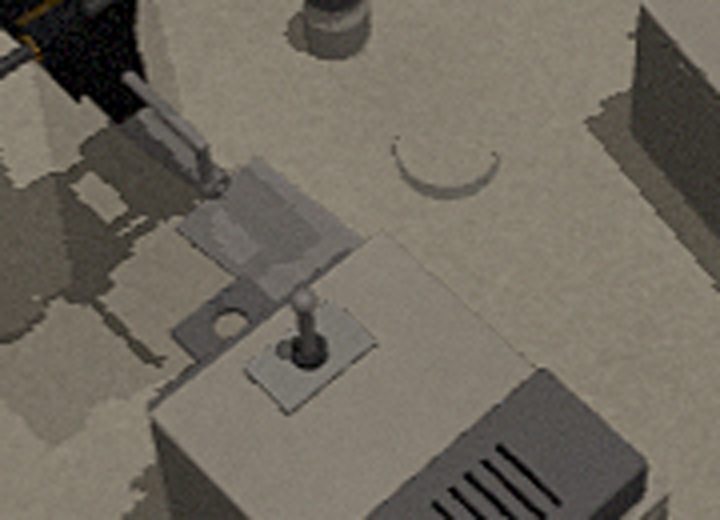

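View pics/t8c.png

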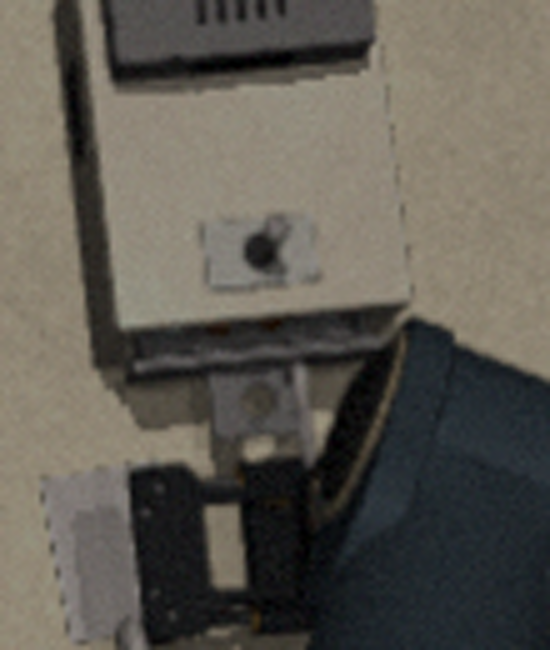

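View pics/w8.png

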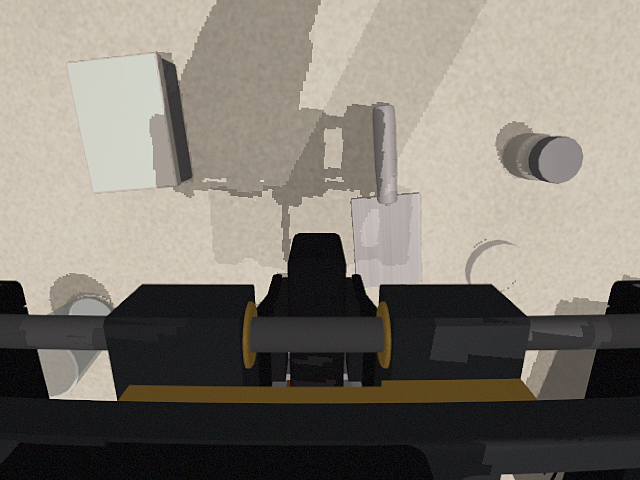

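```bash
python3 - <<'E'
from h import *
crop("s8","s8d",225,262,40,40,14);crop("t8","t8d",410,190,40,40,14)
E
```

```text
(no output)
```

View pics/s8d.png

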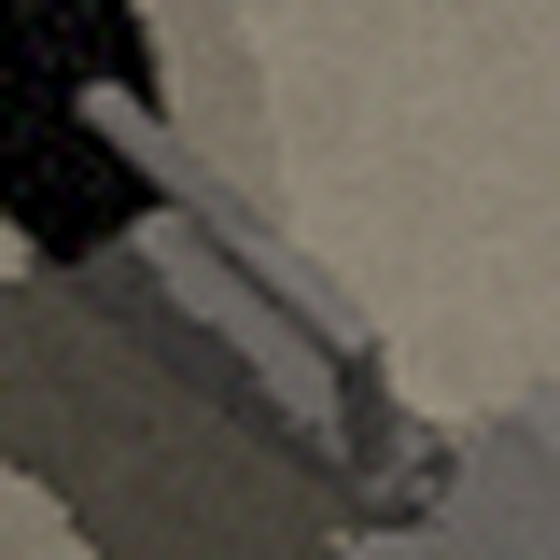

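View pics/t8d.png

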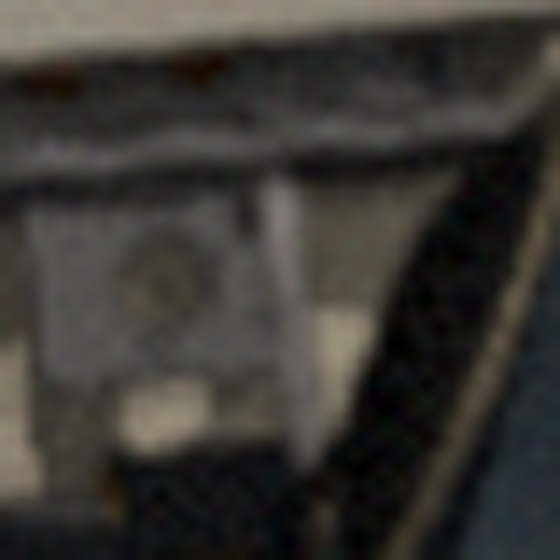

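```bash
python3 - <<'E'
from h import *
np.set_printoptions(precision=4,suppress=True)
s,r=RT()
b=tri([("s8",251.1,286.5),("t8",429.3,204)]);print(b,r.inv().apply(b-s["position"]))
print(proj("s8",[b]),proj("t8",[b]))
b=tri([("s8",252.1,296),("t8",427.6,205.4)]);print(b,r.inv().apply(b-s["position"]),proj("s8",[b]),proj("t8",[b]))
print("hole",px("s8",200+231/4,250+321/4,.071),px("t8",410+163/14,190+275/14,.071))
E
```

```text
[ 0.6327 -0.1791  0.2137] [-0.0872  0.0009 -0.0221]
[[249.754  286.5792]] [[428.3614 203.4609]]
[ 0.6341 -0.1806  0.185 ] [-0.0884 -0.0007  0.0065] [[250.9834 296.0693]] [[426.8239 204.9539]]
hole [ 0.6416 -0.1822  0.071 ] [ 0.641  -0.1872  0.071 ]
```

The triangulated tip agrees with the nominal grasp to about 2 mm. I'll go down to just above the hole and look again.

```bash
python3 -m handwheel '[{"travel":[-4,-2,20],"delta_rot":[0,0,0],"grip":10},{"travel":[-8,-5,45],"delta_rot":[0,0,0],"grip":10},{"travel":[-8,-5,70],"delta_rot":[0,0,0],"grip":10},{"travel":[-8,-5,90],"delta_rot":[0,0,0],"grip":10},{"travel":[-8,-5,98],"delta_rot":[0,0,0],"grip":10},{"travel":[-8,-5,98],"delta_rot":[0,0,0],"grip":10},{"travel":[-8,-5,98],"delta_rot":[0,0,0],"grip":10},{"travel":[-8,-5,98],"delta_rot":[0,0,0],"grip":10}]'
python3 - <<'E'
from h import *
go([.5538,-.1916,.064],94.4)
snap("scene","s9");snap("top","t9");crop("s9","s9c",230,280,60,60,10);crop("t9","t9c",400,180,50,50,11)
s,r=RT();tip=s["position"]+r.apply([-.0865,0,.0067])
print(tip,[ (proj(f,np.array([tip,[.640,-.185,.071]]))-o)*k for f,o,k in (("s9",[230,280],10),("t9",[400,180],11))])
E
```

```text
clock: 13.75
position: [0.555, -0.1932, 0.0948]
orientation: [0.001, -0.039, 0.999, -0.0]
ft_force: [-0.4, -0.1, -1.0]
opening: 0.247
travel [ 1.2  1.7 30.8] rot [-0.03  0.14  0.06] now [ 0.555  -0.1932  0.0948] yaw 94.46 F [-0.39 -0.11 -0.99] op 0.247 t 13.75
[ 0.64106621 -0.18651395  0.08808322] [array([[250.82957322, 468.49410514],
       [261.51476159, 504.56627196]]), array([[247.19229212, 314.29803398],
       [228.8728118 , 330.59557674]])]
```

View pics/s9c.png

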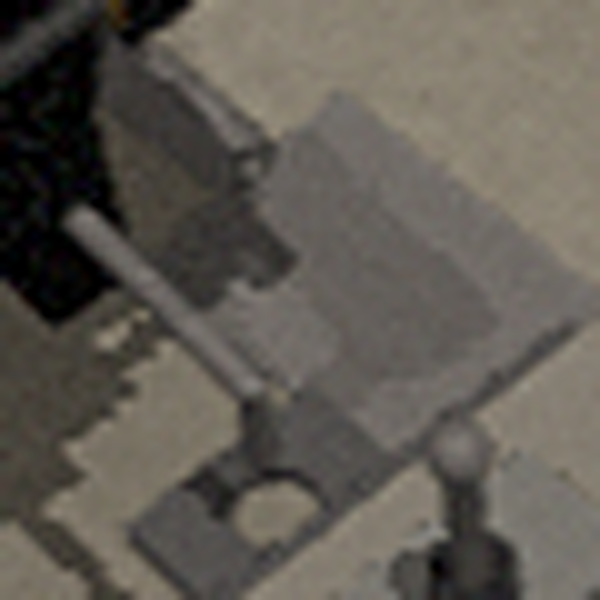

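View pics/t9c.png

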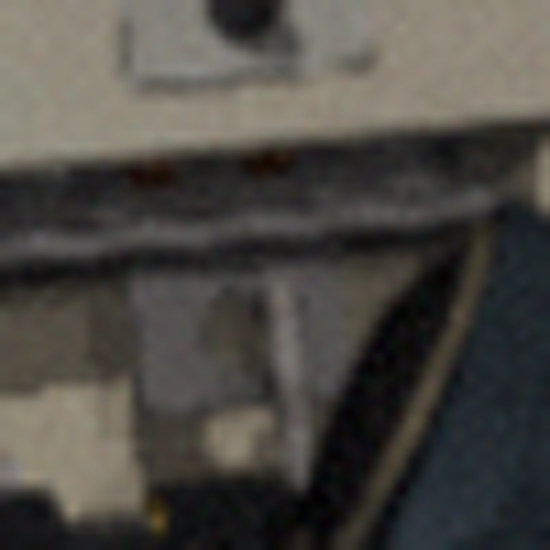

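Both pictures show the hook tip above the hole with the same offset from my prediction as the hole itself, so the relative alignment is within about 2 mm. I'll apply the small correction and insert.

```bash
python3 -m handwheel '[{"travel":[1,1.5,0],"delta_rot":[0,0,0],"grip":10},{"travel":[1,1.5,0],"delta_rot":[0,0,0],"grip":10},{"travel":[1,1.5,6],"delta_rot":[0,0,0],"grip":10},{"travel":[1,1.5,12],"delta_rot":[0,0,0],"grip":10},{"travel":[1,1.5,18],"delta_rot":[0,0,0],"grip":10},{"travel":[1,1.5,24],"delta_rot":[0,0,0],"grip":10},{"travel":[1,1.5,24],"delta_rot":[0,0,0],"grip":10}]'
python3 - <<'E'
from h import *
go([.5538,-.1916,.064],94.4)
E
```

```text
clock: 14.55
position: [0.5522, -0.1913, 0.0682]
orientation: [-0.001, -0.039, 0.999, 0.0]
ft_force: [-0.5, 0.4, -1.3]
opening: 0.251
travel [-1.6 -0.4  4.2] rot [ 0.05 -0.13  0.04] now [ 0.5522 -0.1913  0.0682] yaw 94.44 F [-0.53  0.43 -1.31] op 0.251 t 14.55
```

```bash
python3 -m handwheel '[{"travel":[0,0,3],"delta_rot":[0,0,0],"grip":10},{"travel":[0,0,6],"delta_rot":[0,0,0],"grip":10},{"travel":[0,0,6],"delta_rot":[0,0,0],"grip":10}]'
python3 - <<'E'
from h import *
go([.5538,-.1916,.064],94.4)
snap("scene","s10");crop("s10","s10c",230,280,60,60,10)
E
```

```text
clock: 14.85
position: [0.5528, -0.1915, 0.0631]
orientation: [-0.0, -0.039, 0.999, 0.0]
ft_force: [-0.3, 0.3, -1.6]
opening: 0.247
travel [-1.  -0.2 -0.9] rot [ 0.02 -0.03  0.04] now [ 0.5528 -0.1915  0.0631] yaw 94.44 F [-0.27  0.25 -1.61] op 0.247 t 14.85
```

View pics/s10c.png

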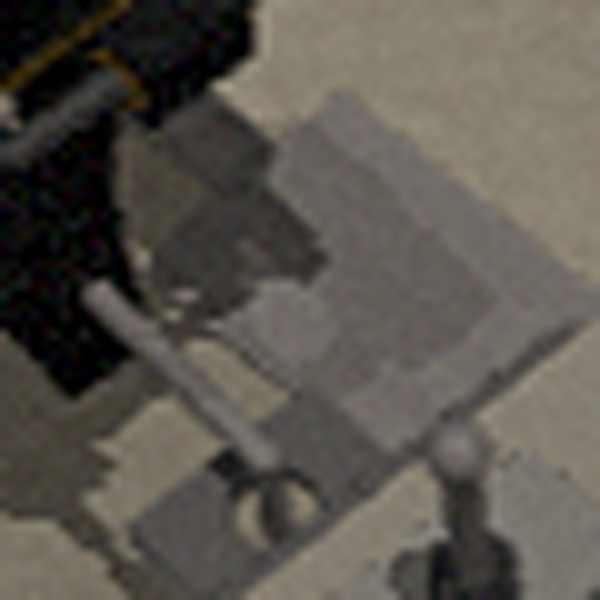

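The tip at (275,520) is visibly down in the hole. Now I'll pull along tool +x.

```bash
python3 -m handwheel '[{"travel":[4,0,0],"delta_rot":[0,0,0],"grip":10},{"travel":[10,0,0],"delta_rot":[0,0,0],"grip":10},{"travel":[16,0,0],"delta_rot":[0,0,0],"grip":10},{"travel":[22,0,0],"delta_rot":[0,0,0],"grip":10},{"travel":[28,0,0],"delta_rot":[0,0,0],"grip":10},{"travel":[34,0,0],"delta_rot":[0,0,0],"grip":10},{"travel":[40,0,0],"delta_rot":[0,0,0],"grip":10},{"travel":[46,0,0],"delta_rot":[0,0,0],"grip":10},{"travel":[50,0,0],"delta_rot":[0,0,0],"grip":10},{"travel":[50,0,0],"delta_rot":[0,0,0],"grip":10}]'
python3 - <<'E'
from h import *
go([.5538-.0845,-.1916-.0065,.063],94.4)
snap("scene","s11");crop("s11","s11c",200,240,120,100,6)
E
```

```text
clock: 15.9
position: [0.502, -0.1957, 0.0635]
orientation: [-0.001, -0.038, 0.999, 0.0]
ft_force: [1.3, 0.4, -0.4]
opening: 0.25
travel [32.8  0.1  0.6] rot [ 0.03 -0.07  0.01] now [ 0.502  -0.1957  0.0635] yaw 94.41 F [ 1.27  0.35 -0.39] op 0.25 t 15.9
```

View pics/s11c.png

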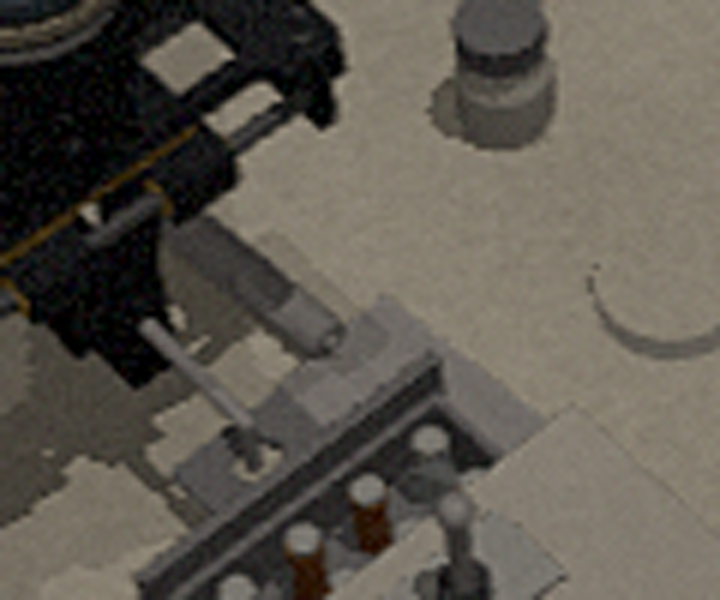

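The tray is coming out and the tip, near (255,460), is still in the hole. I'll keep pulling.

```bash
python3 -m handwheel '[{"travel":[5,0,0],"delta_rot":[0,0,0],"grip":10},{"travel":[11,0,0],"delta_rot":[0,0,0],"grip":10},{"travel":[17,0,0],"delta_rot":[0,0,0],"grip":10},{"travel":[23,0,0],"delta_rot":[0,0,0],"grip":10},{"travel":[28,0,0],"delta_rot":[0,0,0],"grip":10},{"travel":[31,0,0],"delta_rot":[0,0,0],"grip":10},{"travel":[33,0,0],"delta_rot":[0,0,0],"grip":10},{"travel":[33,0,0],"delta_rot":[0,0,0],"grip":10}]'
python3 - <<'E'
from h import *
go([.5538-.0845,-.1916-.0065,.063],94.4)
E
```

```text
clock: 16.75
position: [0.4794, -0.1977, 0.0656]
orientation: [0.009, -0.04, 0.999, -0.002]
ft_force: [19.4, 2.1, -9.0]
opening: 0.247
travel [10.1  0.4  2.4] rot [-0.29  1.    0.2 ] now [ 0.4794 -0.1977  0.0656] yaw 94.6 F [19.43  2.1  -9.03] op 0.247 t 16.75
```

```bash
python3 - <<'E'
from h import *
snap("scene","s12");crop("s12","s12c",180,220,160,130,5);snap("wrist","w12")
E
```

```text
(no output)
```

View pics/s12c.png

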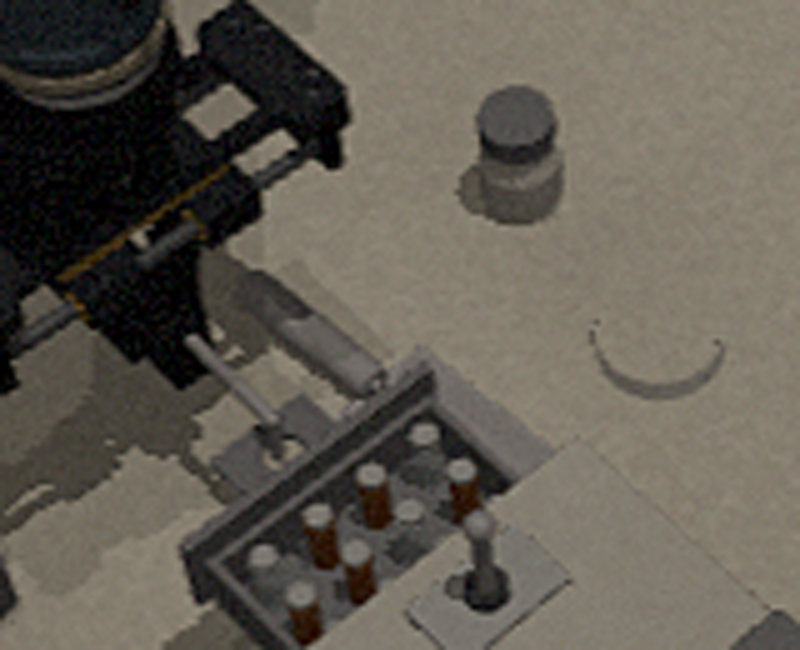

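View pics/w12.png

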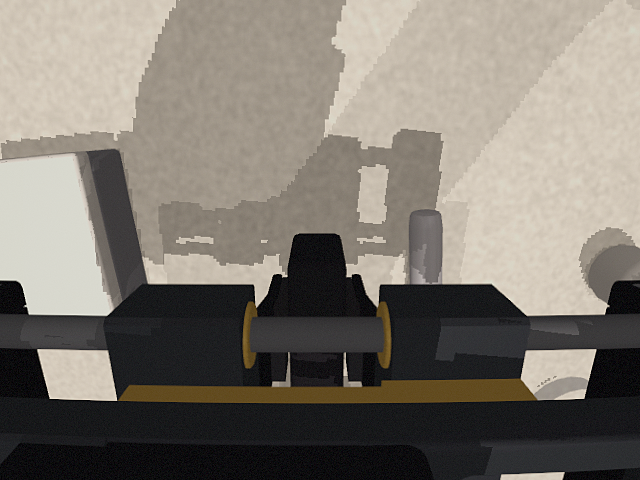

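```bash
python3 - <<'E'
from h import *
crop("s12","s12d",210,290,70,60,11)
a=px("s12",236,311,.071);b=px("scene0",257.5,330.7,.071);print(a,b,np.linalg.norm(a-b))
s=read_state();print(s["joint_positions"].round(3),s["ft_force"].round(1),s["moment"].round(2))
E
```

```text
[ 0.5748692  -0.19120822  0.071     ] [ 0.6421993  -0.18318035  0.071     ] 0.06780700175090754
[ 0.056  0.423  0.32   2.075 -0.217  0.657  2.171] [19.5  2.2 -8.8] [ 0.35 -3.71  0.03]
```

View pics/s12d.png

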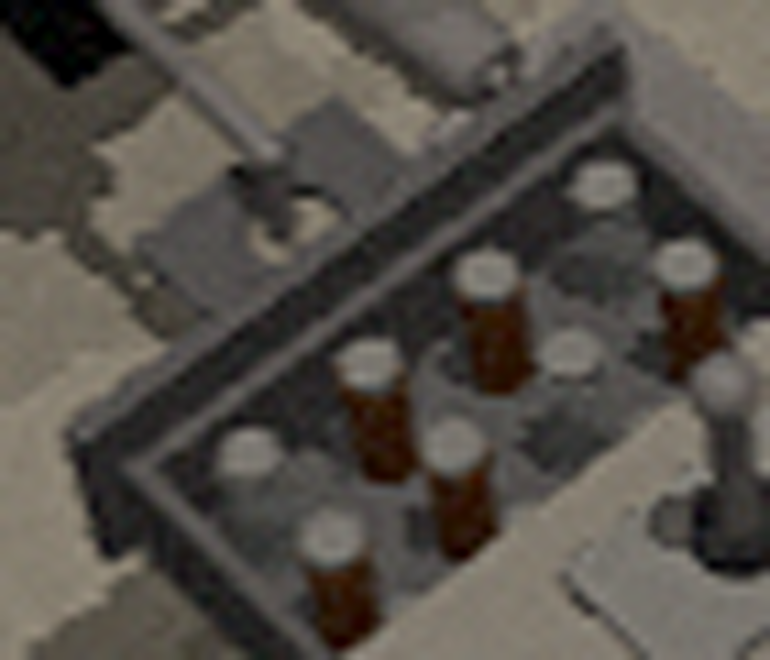

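```bash
python3 - <<'E'
from h import *
y=np.radians(4.4);d=np.array([np.cos(y),np.sin(y),0]);l=np.array([-d[1],d[0],0])
for t in (0,.06,.068,.074,.08):
    h=np.array([.640,-.185,.071])-d*t
    # hole, tab front corners, tray-front top corners
    P=[h,h-d*.018+l*.025,h-d*.018-l*.025,h+d*.018+l*.065+[0,0,.022],h+d*.018-l*.065+[0,0,.022]]
    print(t,((proj("s12",P)-[210,290])*11).round(0).tolist())
snap("top","t12");crop("t12","t12c",380,180,80,80,9)
E
```

```text
0 [[508.0, 445.0], [551.0, 306.0], [341.0, 464.0], [830.0, 237.0], [275.0, 664.0]]
0.06 [[309.0, 245.0], [354.0, 112.0], [145.0, 263.0], [624.0, 42.0], [72.0, 449.0]]
0.068 [[283.0, 219.0], [328.0, 87.0], [120.0, 237.0], [598.0, 17.0], [45.0, 422.0]]
0.074 [[263.0, 200.0], [309.0, 68.0], [101.0, 217.0], [578.0, -2.0], [26.0, 401.0]]
0.08 [[244.0, 180.0], [290.0, 49.0], [82.0, 198.0], [558.0, -21.0], [6.0, 380.0]]
```

View pics/t12c.png

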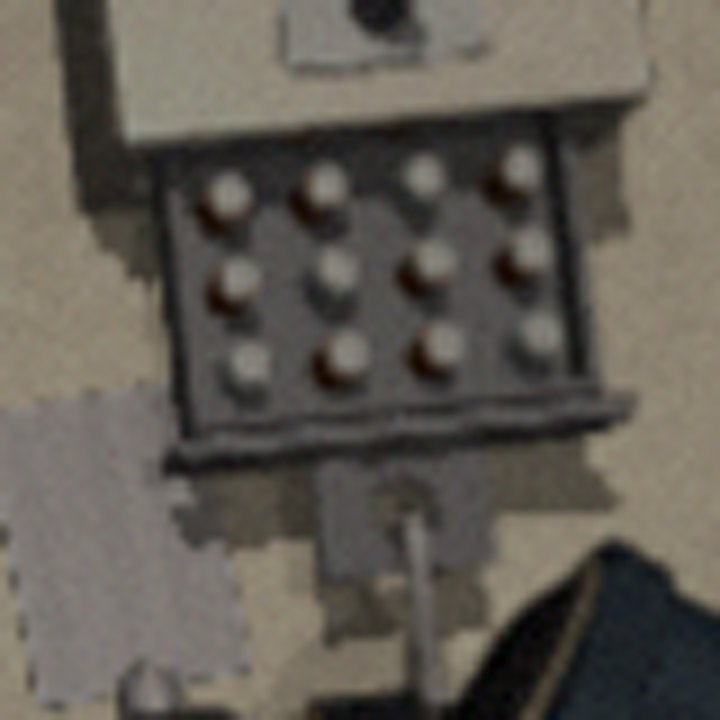

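```bash
python3 - <<'E'
from h import *
a=px("t12",380+407/9,180+490/9,.071);b=px("top0",422,210,.071);print(a,b,np.linalg.norm(a-b))
crop("s12","s12e",60,120,260,220,3)
E
```

```text
[ 0.57666709 -0.19433823  0.071     ] [ 0.64010199 -0.18809281  0.071     ] 0.06374161238562467
```

View pics/s12e.png

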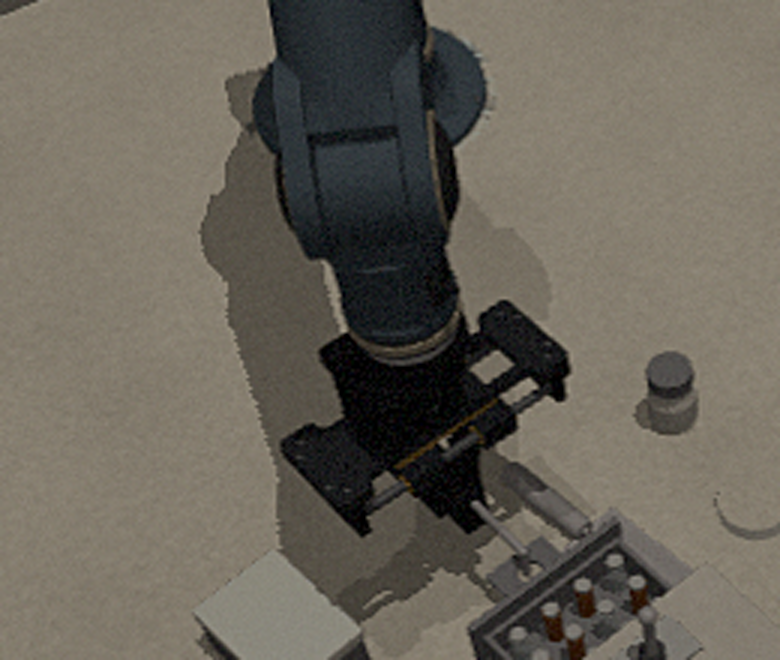

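View pics/t12.png

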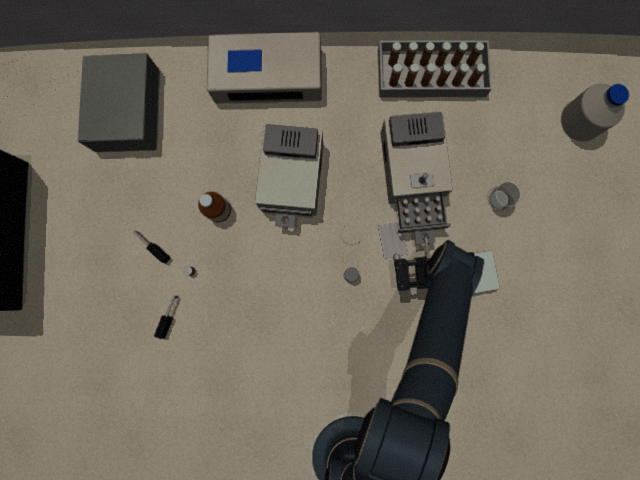

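```bash
python3 - <<'E'
from h import *
y=np.radians(4.4);d=np.array([np.cos(y),np.sin(y),0])
f=lambda u,v,z:px("w1",210+u/4,170+v/4,z)
h=f(344,229,.071)
for n,p in dict(paneltopfront=f(340,324,.093),panelrear=f(340,345,.093),face=f(344,424,.12)).items():print(n,((p-h)@d*1000).round(1))
crop("top0","st",245,170,90,70,8);crop("top0","st2",375,160,90,70,8)
E
```

```text
paneltopfront 19.2
panelrear 24.8
face 35.6
```

View pics/st.png

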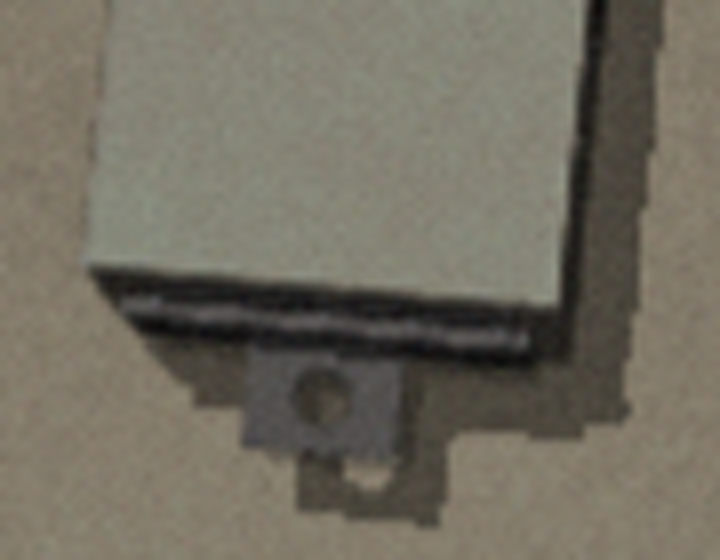

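View pics/st2.png

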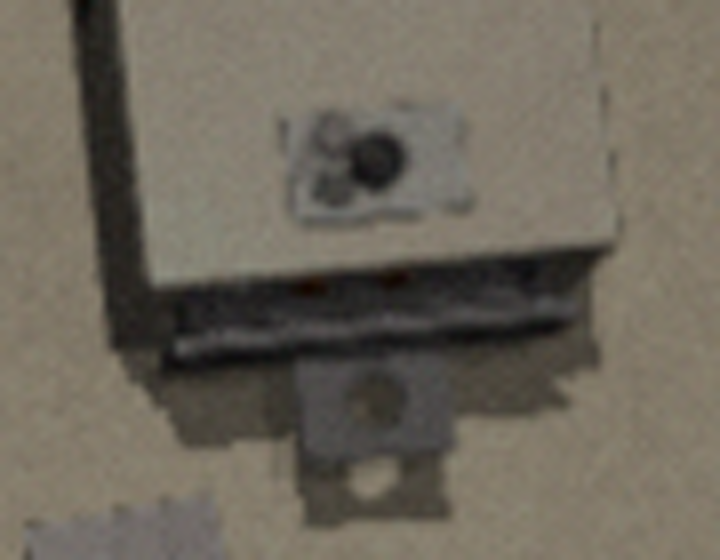

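The tray started about 11 mm ajar: the panel rear edge is 24.8 mm and the unit face 35.6 mm behind the hole. The pictures show it has since moved about 66 mm, and a firm 19 N resistance fits the 80 mm stop. I'll ease off so the tip floats mid-hole, then lift.

```bash
python3 -m handwheel '[{"travel":[-4,0,0],"delta_rot":[0,0,0],"grip":10},{"travel":[-8,0,0],"delta_rot":[0,0,0],"grip":10},{"travel":[-11,0,0],"delta_rot":[0,0,0],"grip":10},{"travel":[-13,0,0],"delta_rot":[0,0,0],"grip":10},{"travel":[-13,0,0],"delta_rot":[0,0,0],"grip":10}]'
python3 - <<'E'
from h import *
go([.484,-.197,.063],94.4)
snap("scene","s13");crop("s13","s13c",210,290,60,50,12)
E
```

```text
clock: 17.4
position: [0.482, -0.1969, 0.063]
orientation: [-0.001, -0.039, 0.999, 0.0]
ft_force: [-0.3, 0.4, -1.3]
opening: 0.253
travel [-2.  -0.2  0. ] rot [ 0.05 -0.13  0.02] now [ 0.482  -0.1969  0.063 ] yaw 94.42 F [-0.3   0.37 -1.27] op 0.253 t 17.4
```

View pics/s13c.png

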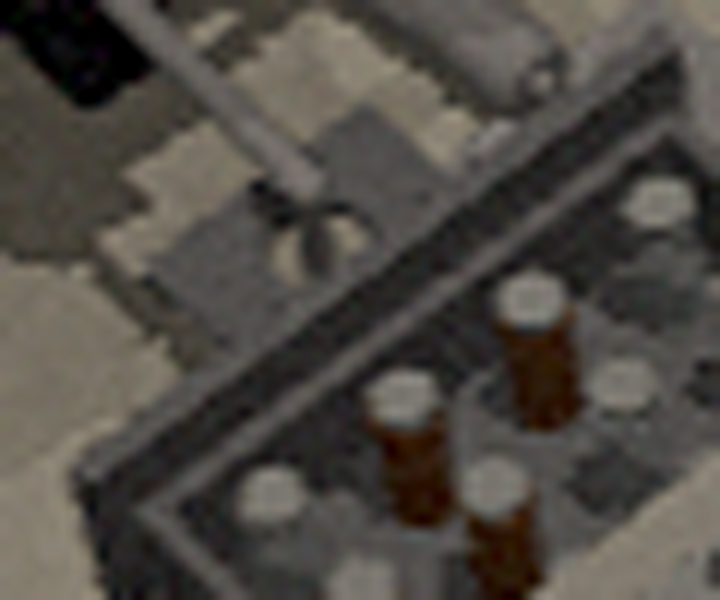

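The tip is floating mid-hole at (318,245) with no force on it. Lifting.

```bash
python3 -m handwheel '[{"travel":[-1,0,-5],"delta_rot":[0,0,0],"grip":10},{"travel":[-1,0,-12],"delta_rot":[0,0,0],"grip":10},{"travel":[-1,0,-20],"delta_rot":[0,0,0],"grip":10},{"travel":[-1,0,-35],"delta_rot":[0,0,0],"grip":10},{"travel":[-1,0,-60],"delta_rot":[0,0,0],"grip":10},{"travel":[-1,0,-90],"delta_rot":[0,0,0],"grip":10},{"travel":[-1,0,-120],"delta_rot":[0,0,0],"grip":10},{"travel":[-1,0,-140],"delta_rot":[0,0,0],"grip":10},{"travel":[-1,0,-140],"delta_rot":[0,0,0],"grip":10},{"travel":[-1,0,-140],"delta_rot":[0,0,0],"grip":10}]'
python3 - <<'E'
from h import *
go([.4652,.3569,.20],68.8)
snap("scene","s14");crop("s14","s14c",170,220,160,130,5)
E
```

```text
clock: 18.45
position: [0.4839, -0.1968, 0.2037]
orientation: [0.0, -0.039, 0.999, 0.0]
ft_force: [-0.4, 0.1, -1.3]
opening: 0.252
travel [-24.2 553.5   3.8] rot [2.000e-02 2.000e-02 2.564e+01] now [ 0.4839 -0.1968  0.2037] yaw 94.44 F [-0.37  0.07 -1.3 ] op 0.252 t 18.45
```

View pics/s14c.png

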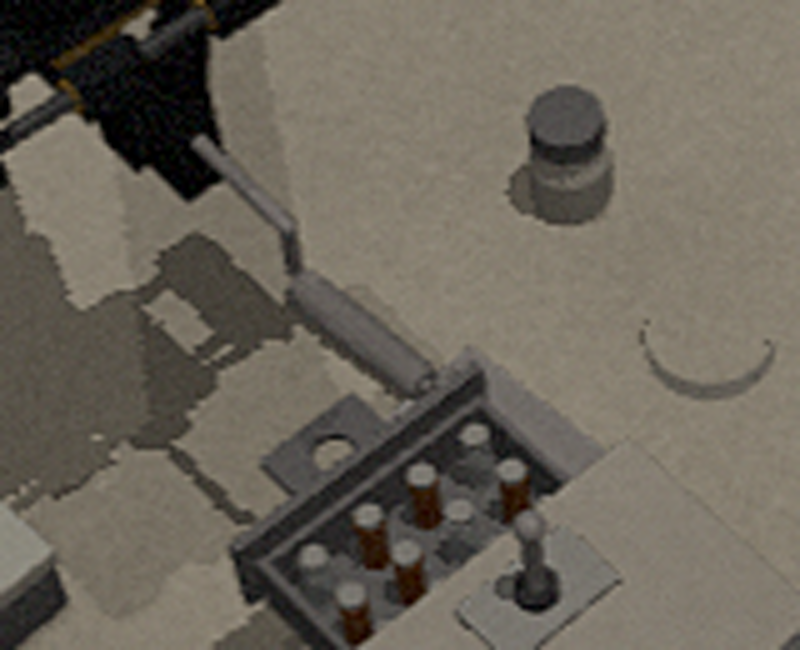

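The tray is out and the tip is clear. I'll set the hook down on open bench near (0.46, 0.19), between the jar and the vial.

```bash
python3 - <<'E'
from h import *
go([.465,.19,.20],84)
E
python3 -m handwheel '[{"travel":[0,25,0],"delta_rot":[0,0,1],"grip":10},{"travel":[0,65,0],"delta_rot":[0,0,2],"grip":10},{"travel":[0,105,0],"delta_rot":[0,0,3],"grip":10},{"travel":[-3,145,0],"delta_rot":[0,0,4],"grip":10},{"travel":[-6,185,0],"delta_rot":[0,0,5],"grip":10},{"travel":[-9,225,0],"delta_rot":[0,0,6],"grip":10},{"travel":[-11,265,0],"delta_rot":[0,0,7],"grip":10},{"travel":[-11,305,0],"delta_rot":[0,0,8],"grip":10},{"travel":[-11,345,0],"delta_rot":[0,0,9],"grip":10},{"travel":[-11,387,0],"delta_rot":[0,0,10],"grip":10}]'
python3 -m handwheel '[{"travel":[0,0,0],"delta_rot":[0,0,0],"grip":10},{"travel":[0,0,0],"delta_rot":[0,0,0],"grip":10},{"travel":[0,0,0],"delta_rot":[0,0,0],"grip":10}]'
python3 - <<'E'
from h import *
go([.465,.19,.0105],84);snap("top","t15");crop("t15","t15c",200,180,240,180,3)
E
```

```text
travel [-11.6 386.9   3.1] rot [ 0.04 -0.08 10.44] now [ 0.4835 -0.1966  0.2028] yaw 94.44 F [-0.01  0.3  -2.55] op 0.249 t 18.5
clock: 19.5
position: [0.464, 0.1906, 0.202]
orientation: [-0.001, 0.049, 0.999, -0.001]
ft_force: [1.1, -0.1, -1.6]
opening: 0.249
clock: 19.8
position: [0.4649, 0.1882, 0.2025]
orientation: [-0.001, 0.049, 0.999, -0.001]
ft_force: [0.5, -0.5, -1.2]
opening: 0.248
travel [ -0.3   2.1 192. ] rot [-0.1  -0.1   0.35] now [0.4649 0.1882 0.2025] yaw 84.35 F [ 0.47 -0.5  -1.24] op 0.248 t 19.8
```

View pics/t15c.png

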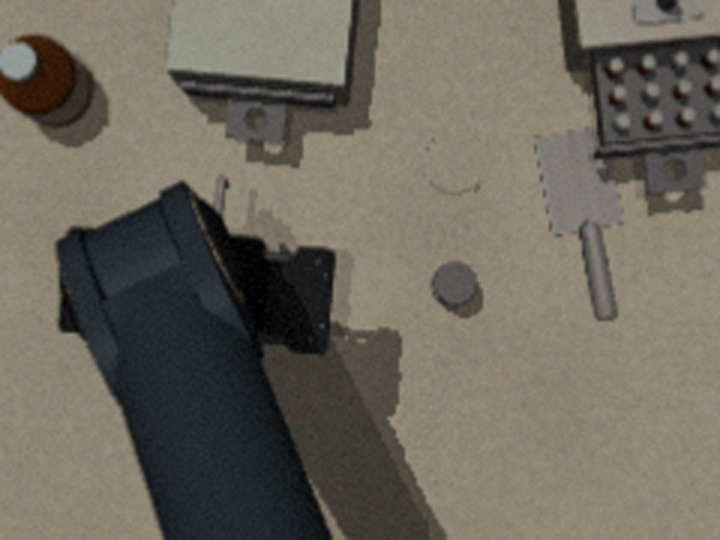

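```bash
python3 -m handwheel '[{"travel":[0,0,30],"delta_rot":[0,0,0],"grip":10},{"travel":[0,0,65],"delta_rot":[0,0,0],"grip":10},{"travel":[0,0,100],"delta_rot":[0,0,0],"grip":10},{"travel":[0,0,135],"delta_rot":[0,0,0],"grip":10},{"travel":[0,0,160],"delta_rot":[0,0,0],"grip":10},{"travel":[0,0,178],"delta_rot":[0,0,0],"grip":10},{"travel":[0,0,185],"delta_rot":[0,0,0],"grip":10},{"travel":[0,0,187],"delta_rot":[0,0,0],"grip":10},{"travel":[0,0,187],"delta_rot":[0,0,0],"grip":10}]'
python3 - <<'E'
from h import *
go([.465,.19,.0100],84);snap("scene","s16");crop("s16","s16c",240,80,200,150,4)
E
```

```text
clock: 20.75
position: [0.4659, 0.1894, 0.017]
orientation: [0.0, 0.049, 0.999, 0.0]
ft_force: [0.2, 0.1, -1.0]
opening: 0.251
travel [0.9 0.5 7. ] rot [0.02 0.05 0.38] now [0.4659 0.1894 0.017 ] yaw 84.38 F [ 0.24  0.12 -1.05] op 0.251 t 20.75
```

View pics/s16c.png

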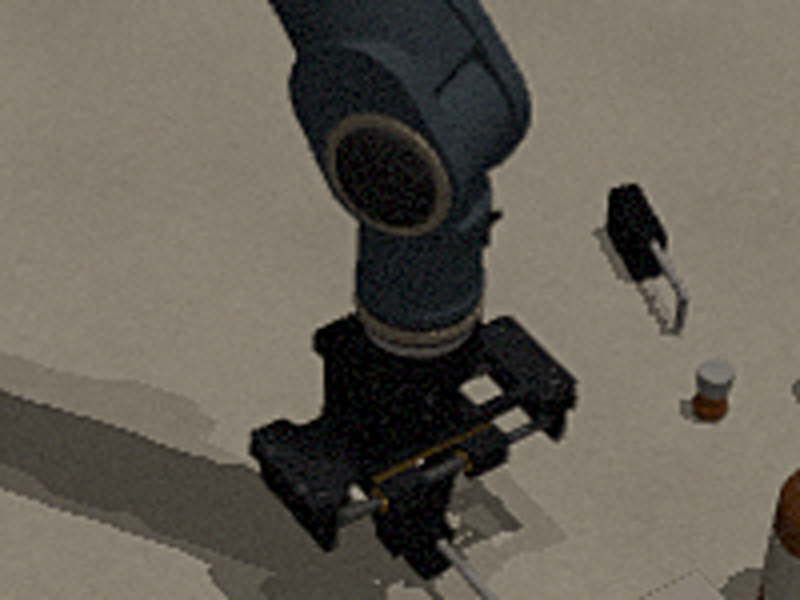

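Not yet touching. I'll lower the last 7 mm in steps.

```bash
python3 -m handwheel '[{"travel":[0,0,2],"delta_rot":[0,0,0],"grip":10},{"travel":[0,0,4],"delta_rot":[0,0,0],"grip":10},{"travel":[0,0,6],"delta_rot":[0,0,0],"grip":10},{"travel":[0,0,6.5],"delta_rot":[0,0,0],"grip":10},{"travel":[0,0,6.5],"delta_rot":[0,0,0],"grip":10}]'
python3 - <<'E'
from h import *
go([.465,.19,.0100],84)
E
```

```text
clock: 21.3
position: [0.4651, 0.1898, 0.01]
orientation: [-0.0, 0.048, 0.999, 0.0]
ft_force: [-0.4, -0.5, -1.2]
opening: 0.253
travel [0.2 0.2 0. ] rot [ 0.   -0.01  0.45] now [0.4651 0.1898 0.01  ] yaw 84.45 F [-0.38 -0.53 -1.19] op 0.253 t 21.3
```

```bash
python3 -m handwheel '[{"travel":[0,0,1],"delta_rot":[0,0,0],"grip":10},{"travel":[0,0,1.5],"delta_rot":[0,0,0],"grip":10},{"travel":[0,0,1.5],"delta_rot":[0,0,0],"grip":10}]'
python3 - <<'E'
from h import *
go([.465,.19,.0100],84)
E
```

```text
clock: 21.6
position: [0.4651, 0.1899, 0.0098]
orientation: [-0.0, 0.049, 0.999, 0.0]
ft_force: [-3.8, -1.6, 11.7]
opening: 0.25
travel [ 0.1  0.1 -0.2] rot [ 0.02 -0.02  0.44] now [0.4651 0.1899 0.0098] yaw 84.44 F [-3.84 -1.63 11.74] op 0.25 t 21.6
```

The hook is on the bench (+11.7 N). I'll back off slightly and release.

```bash
python3 -m handwheel '[{"travel":[0,0,-1.2],"delta_rot":[0,0,0],"grip":10},{"travel":[0,0,-1.2],"delta_rot":[0,0,0],"grip":30},{"travel":[0,0,-1.2],"delta_rot":[0,0,0],"grip":45},{"travel":[0,0,-1.2],"delta_rot":[0,0,0],"grip":55},{"travel":[0,0,-1.2],"delta_rot":[0,0,0],"grip":60},{"travel":[0,0,-15],"delta_rot":[0,0,0],"grip":60},{"travel":[0,0,-40],"delta_rot":[0,0,0],"grip":60},{"travel":[0,0,-80],"delta_rot":[0,0,0],"grip":60},{"travel":[0,0,-120],"delta_rot":[0,0,0],"grip":60},{"travel":[0,0,-160],"delta_rot":[0,0,0],"grip":60}]'
python3 - <<'E'
from h import *
go([.62,-.15,.30],94.4)
snap("wrist","w17");snap("scene","s17");crop("s17","s17c",240,80,200,150,4)
E
```

```text
clock: 22.6
position: [0.4649, 0.1895, 0.1699]
orientation: [-0.0, 0.048, 0.999, -0.0]
ft_force: [-0.0, 1.1, -0.3]
opening: 0.597
travel [-187.2 -322.9 -130.1] rot [-0.01 -0.02 -9.96] now [0.4649 0.1895 0.1699] yaw 84.44 F [-0.01  1.07 -0.29] op 0.597 t 22.6
```

View pics/w17.png

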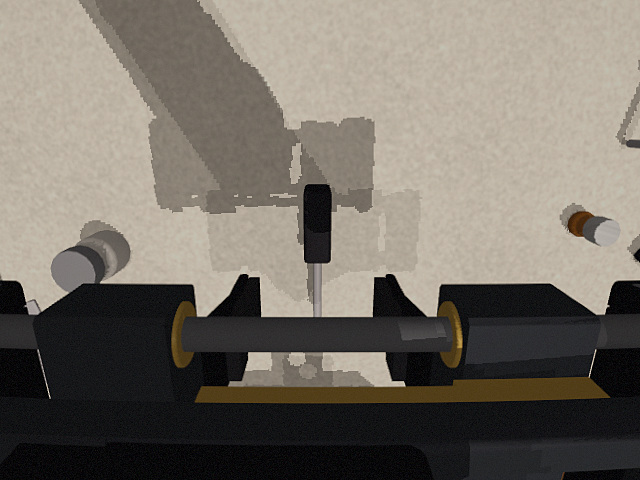

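View pics/s17.png

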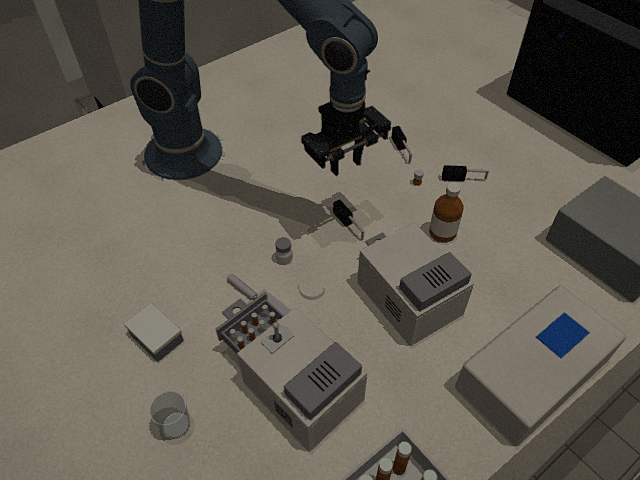

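The hook stands on its foot, with its grip at (317,222) in the wrist picture. With time to spare, I'll take a wrist view to confirm how far the tray is out.

```bash
python3 -m handwheel '[{"travel":[-15,-20,-30],"delta_rot":[0,0,0],"grip":60},{"travel":[-35,-50,-70],"delta_rot":[0,0,-2],"grip":60},{"travel":[-55,-85,-110],"delta_rot":[0,0,-4],"grip":60},{"travel":[-75,-120,-150],"delta_rot":[0,0,-5],"grip":60},{"travel":[-95,-155,-150],"delta_rot":[0,0,-6],"grip":60},{"travel":[-115,-195,-150],"delta_rot":[0,0,-7],"grip":60},{"travel":[-135,-235,-150],"delta_rot":[0,0,-8],"grip":60},{"travel":[-155,-275,-150],"delta_rot":[0,0,-9],"grip":60},{"travel":[-175,-310,-150],"delta_rot":[0,0,-10],"grip":60},{"travel":[-187,-345,-150],"delta_rot":[0,0,-10],"grip":60}]'
python3 -m handwheel '[{"travel":[0,0,0],"delta_rot":[0,0,0],"grip":60},{"travel":[0,0,0],"delta_rot":[0,0,0],"grip":60},{"travel":[0,0,0],"delta_rot":[0,0,0],"grip":60}]'
python3 - <<'E'
from h import *
go([.62,-.15,.30],94.4)
snap("wrist","w18");snap("top","t18")
E
```

```text
clock: 23.7
position: [0.6186, -0.1733, 0.3169]
orientation: [-0.001, -0.039, 0.999, 0.0]
ft_force: [-0.5, -0.0, -0.1]
opening: 0.598
clock: 24.0
position: [0.6179, -0.1702, 0.3176]
orientation: [-0.001, -0.04, 0.999, 0.001]
ft_force: [0.6, 0.9, 0.2]
opening: 0.593
travel [-3.7 19.9 17.7] rot [ 0.08 -0.07  0.14] now [ 0.6179 -0.1702  0.3176] yaw 94.54 F [0.58 0.87 0.16] op 0.593 t 24.0
```

View pics/w18.png

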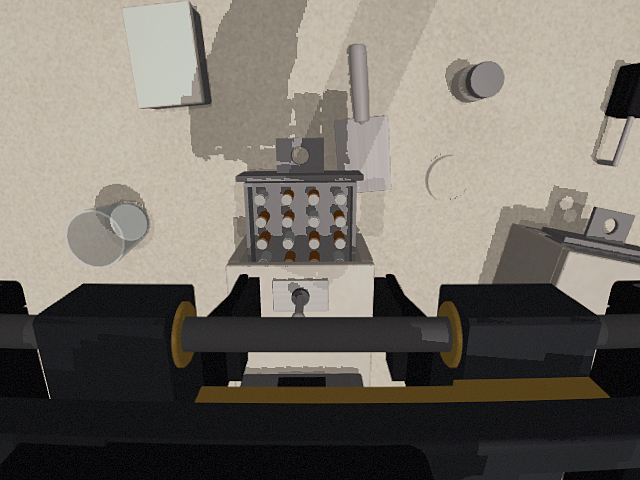

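View pics/t18.png

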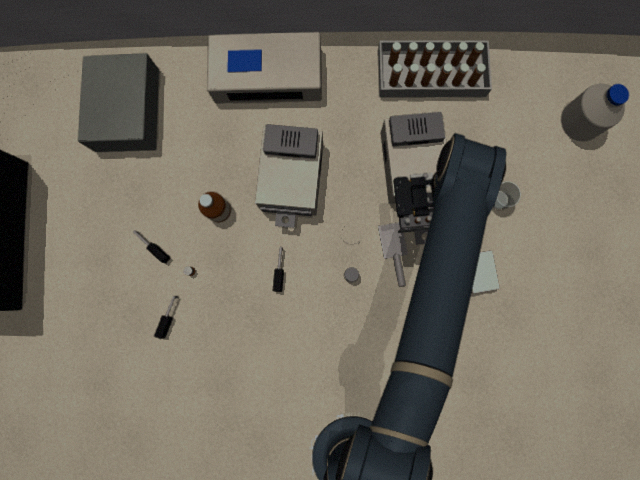

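```bash
python3 - <<'E'
from h import *
y=np.radians(4.4);d=np.array([np.cos(y),np.sin(y),0])
h=px("w18",300,156,.071);h0=np.array([.6398,-.185,.071])
print("hole",h,"moved",(h0-h)@d, "face-hole",(px("w18",300,264,.12)-h)@d,"panel rear",(px("w18",300,182,.093)-h)@d)
b=px("w18",298,318,.172);q=px("w18",300,298,.126);print("toggle tip row hidden?",b,q)
crop("w18","w18c",220,120,170,210,3.5 and 3)
E
```

```text
hole [ 0.57233965 -0.19092787  0.071     ] moved 0.06771630879382799 face-hole 0.10248976478085056 panel rear 0.024378438612491844
toggle tip row hidden? [ 0.70663577 -0.17935191  0.172     ] [ 0.70853902 -0.17927224  0.126     ]
```

View pics/w18c.png

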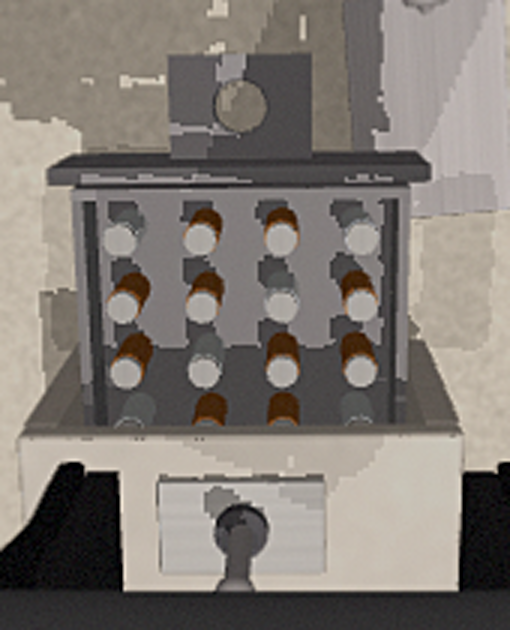

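```bash
python3 - <<'E'
from h import *
print(finish_job())
E
```

```text
the job is handed in; nothing more can be done
None
```

I centred the toggle, drew the toggle unit's tray out to its stop with the hook, stood the hook back on the bench and handed the job in at about 24 s. `finish_job()` gives no verdict, so this rests on my own measurements.

- **Toggle:** I closed the gripper around the ball to bring it upright. The measured lean was about 0.00 rad right after I let go. In the last wrist picture the bat still pointed straight up, though the ball was partly hidden.
- **Tray:** The hook tip, seen down in the hole, drew the tray until it met a firm 19 N resistance. The tray itself moved only about 64–68 mm, because it started roughly 11 mm ajar. The gap between the tray front and the unit now measures about 78 mm, which fits the 80 mm stop. I inferred the stop from these readings, since the tray joint itself cannot be read.
- **Hook:** It stands upright on its foot on open bench near (0.465, 0.19), not where it started. The gripper was open and well clear of everything when I handed in.
- **Everything else:** The other unit's tray and the bystanders looked unmoved in the last pictures. I compared them by eye and did not measure each one.
- **Disagreement between checks:** The fixed cameras placed the hole up to 5 mm apart from each other in y. I used the wrist camera's position, and the insertion went in without any contact force.

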